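# Dress two printing blocks with bar, spacer, planer and quoin

### The arm

A 6-joint arm with a two-finger parallel gripper is mounted at the origin on the work surface. World frame = base frame: x ahead of the robot, y to its left, z up, the work surface at z = 0. Lengths are in m, angles in rad, forces in N, time in s.
With the tool pointing down it reaches from about 0.35 to 0.975 m from the base axis. Payload 7.1 kg.
Tool frame: the origin (TCP) lies midway between the tips of the shut fingers; the grasp point (between the pads) lies 19 mm behind it; z points along the fingers, y is the direction in which the jaws open and shut (so a half turn about z gives the same grasp; the last joint's range is limited). The gripper opens to 88 mm and grips with 3 to 60 N. Pads are 20 mm wide; open, the fingers measure 115 mm over their backs; the gripper's body (75 mm by 178 mm) begins 61 mm behind the grasp point.
Start: joints at [1.197, 0.423, 1.63, -0, 1.089, -0.019], TCP at [0.217, 0.586, 0.223] pointing down, gripper open.
Joint ranges: [-3, 3], [-0.9, 2.11], [0.09, 2.58], [-1.31, 4.45], [0.11, 2.69], [-2.54, 2.54]. Speed limits (rad/s): [2.39, 2.39, 3.01, 3.14, 3.14, 3.14].

### API

Orientations are given as a unit quaternion [x, y, z, w].
In Python, from plant import manip, eyes gives the robot as it stands.
- The arm moves only by the shell command python3 -m crank 'ROWS'. ROWS is JSON, a list of rows, each an object of numbers: "dx", "dy", "dz": the shift along the tool's x, y, z in m; "turn": the turn about the tool's z in degrees; "claw": the opening, from 0 (shut) to 1 (fully open). In form: [{"dx": .., "dy": .., "dz": .., "turn": .., "claw": ..}, ...]. A call has 1 to 10 rows; each row shifts and turns the pose as measured when the row begins, along the tool's axes as they then stand; what a row does not reach is not made up. A row lasts 1/12 s, in which the tool goes at most 41.7 mm and 7.16 degrees, less where a joint would pass 70% of its speed; a pose out of reach is approached as far as the arm can. A call with a gripper value outside its range is refused whole. The fingers move at their own pace and stop on an object; the grip force is fixed at half the most. Time passes only in rows, so rows that do not move let the fingers close. It gives the time, the measured TCP pose, the force and the opening at its end, in the units of the state.
- manip.get_obs(): the state, without advancing time (a new reading comes with each control period).
- eyes.capture(name): name is "scene" or "top" or "wrist"; returns a dict with "pixels" (480x640x3 uint8, red, green, blue), "z_map" (480x640 float32, m along the optical axis (not along the pixel's ray), 0 where there is no reading), "mtx" (3x3 intrinsics, pixels), "R" (3x3) and "t" (3): a world point X has camera coordinates R X + t. Camera axes: x right, y down, z forward; pixel columns grow to the right and rows downward; lengths in m; the calibration is good to about 2 mm. A picture is of the moment at which its call begins.
- manip.finish_job(): hands the job in, once; it reports no verdict.
Trained networks look in a picture, given as the dict that the camera call returned (one of the last four; its "shot" number tells which), for a name from the list of things; names that differ only in an ending like _2 or _b are one class to them, and where a whole thing is asked for, a point or a joint stands for the part that bears it (a point fixed in the world has none). Each returns a list of dicts, best first, with "score" (0 to 1); they miss things now and then, are a little off and sometimes report something else, mostly with a low value. They report only what shows in the picture. A call takes as long as a camera call. They do not tell look-alikes from the thing itself.
- eyes.find_in(query, picture): "uv" ([column, row] in pixels, amid what is visible of it).
- eyes.masks_of(query, picture): "mask" (480x640 bool, what is visible of it) and "uv" ([column, row] in pixels, amid what is visible of it).
The state is a dict: "t": time; "joint_pos": joint angles; "joint_vel": joint speeds; "effort": joint torques, N m; "ee_pos": TCP position; "tool_rot": TCP orientation; "force": force on the tool from outside, world axes, zero at the start; "moment": the same for the moment, N m; "width": finger opening in m.
Only numpy, scipy, OpenCV 4.12 (cv2) and the standard library are available. Lean on these libraries where they do the work, as an engineer would, in place of code of your own. Each camera call takes 0.05 s, during which the arm holds its last target.

### The job

Set out the forme around the two printing blocks, which stay where they are. Lay the long wooden bar behind the square block (on its side away from the robot), parallel to that side and centred on it, leaving a gap of about 50 mm; lay the open-celled metal spacer flat, midway between the square and the round block with its long sides facing them; and put the wooden planer flat and centred on top of the round block. Last of all, when those three are in place, stand the round steel quoin upright in the middle of the gap between the square block and the bar.

Things in the scene. Friction and masses are not known exactly. Their poses are not given: they have to be found in the camera images.
- square_block: The square printing block, fixed to the table: dark wood base with a metal plate showing dark lines, 64 x 64 mm, 23.5 mm tall. Origin at the centre of its underside, on the table. Its x axis points away from the robot (its 'behind' side; within about 0.2 rad of the world's x), its y axis to the robot's left along the row of blocks. The round block stands beside it, on its left or its right, their centres about 167 mm apart.
- round_block: The round printing block, fixed to the table: dark wood disc with a round metal plate with rings, 64 mm in diameter, top flat at 23.5 mm above the table (the rings stand a hair higher and are look only). Origin at the centre of its underside, on the table. It lies level with the square block, in the line of that block's y axis (to 8 mm).
- bar_center (a point): Centre of the loose long bar of plain brown wood, 120 mm long (its y axis), 20 mm wide (its x axis), 26 mm tall, about 60 g. Lies flat on the table, its z axis up; the centre is 13 mm above its underside. Laid in its place its centre is about 92 mm behind the square block's centre: 32 mm of block, 50 mm of gap, 10 mm of bar.
- spacer_center (a point): Centre of the loose spacer: a small aluminium box, open at the top with two cross walls making three cells, 50 mm long (its x axis), 30 mm wide (its y axis), 26 mm tall, walls 4 mm, about 70 g. Lies flat on the table, open side up (z axis up); the centre is 13 mm above its underside.
- planer_center (a point): Centre of the loose planer: a block of pale wood with rounded edges and a dark band low on its sides, 80 mm long (its x axis), 50 mm wide (its y axis), 36 mm tall, about 120 g. Lies flat on the table (z axis up); the centre is 18 mm above its underside. It may lie on the round block at any yaw.
- quoin_center (a point): Centre of the loose round quoin: an upright steel cylinder 34 mm in diameter, 26 mm tall, with a dark band round it and a small dark socket in its top, about 140 g. Stands on the table, z axis up; the centre is 13 mm above its underside. Set in its place its centre is about 57 mm behind the square block's centre.
Things that resemble listed ones, but are neither listed nor needed, are in the scene too. What is shaped like the part that bears quoin_center but red is not meant.

How it is judged:
On the way, in this order (a step that is already met when the one before it is completed fails the run):
1. the bar, the spacer and the planer are in their places while the quoin still waits where it was (within 50 mm) (x of bar_center in the frame of square_block between 0.08 and 0.104 m and y of bar_center in the frame of square_block between -0.015 and 0.015 m and angle between the y axis of bar_center and the y axis of square_block, either way round below 0.17 rad and height (world z) of each of bar_center, spacer_center below 0.018 m and angle between each of bar_center, spacer_center, planer_center's own z axis and vertical below 0.1 rad and horizontal distance between spacer_center and square_block below 0.098 m and horizontal distance between spacer_center and round_block below 0.098 m and x of spacer_center in the frame of square_block between -0.022 and 0.022 m and angle between the x axis of spacer_center and the x axis of square_block, either way round below 0.2 rad and horizontal distance between planer_center and round_block below 0.012 m and height (world z) of planer_center between 0.037 and 0.046 m and distance of quoin_center from where it was at the start of the episode below 0.05 m), for 0.2 s.
2. the quoin stands between the square block and the bar (x of quoin_center in the frame of square_block between 0.044 and 0.07 m and y of quoin_center in the frame of square_block between -0.013 and 0.013 m and height (world z) of quoin_center below 0.018 m and angle between quoin_center's own z axis and vertical below 0.1 rad), for 0.2 s.
At the end, for the whole second after the job is handed in: Bar 80-104 mm behind the square block's centre, 15 mm sideways, 0.17 rad; quoin 44-70 mm behind it, 13 mm sideways; spacer under 98 mm from both blocks' centres, 22 mm front to back, 0.2 rad; planer on the round block within 12 mm; all level to 0.1 rad and at rest (all of step 2 and x of bar_center in the frame of square_block between 0.08 and 0.104 m and y of bar_center in the frame of square_block between -0.015 and 0.015 m and angle between the y axis of bar_center and the y axis of square_block, either way round below 0.17 rad and height (world z) of each of bar_center, spacer_center below 0.018 m and angle between each of bar_center, spacer_center, planer_center's own z axis and vertical below 0.1 rad and horizontal distance between spacer_center and square_block below 0.098 m and horizontal distance between spacer_center and round_block below 0.098 m and x of spacer_center in the frame of square_block between -0.022 and 0.022 m and angle between the x axis of spacer_center and the x axis of square_block, either way round below 0.2 rad and horizontal distance between planer_center and round_block below 0.012 m and height (world z) of planer_center between 0.037 and 0.046 m and linear speed of each of bar, spacer, planer, quoin below 0.02 m/s); the robot touches nothing.
It also fails if it takes over 104 s, if anything falls off the work surface, if the arm or the gripper's body presses on something with over 40 N, if the wrist force passes 120 N, or if a joint passes its speed limit or range.

## Working session

There is one attempt and no reset: what is moved stays moved. The work goes in short steps, Python scripts to look and compute and a shell command to move; the robot and the scene stay as the last step left them, time stands still between calls to the robot, and variables do not carry over. Pictures are saved under pics/ and viewed, and the job is handed in when it is done.

```bash
ls; mkdir -p pics; cat > h.py <<'E'
import numpy as np, cv2
from plant import manip, eyes
def save(c,n): cv2.imwrite('pics/'+n+'.png',c['pixels'][:,:,::-1])
def cloud(c):
    z=c['z_map']; v,u=np.mgrid[0:480,0:640]; K=c['mtx']
    P=np.stack([(u-K[0,2])/K[0,0]*z,(v-K[1,2])/K[1,1]*z,z],-1)
    return (P-c['t'])@c['R']
E
python3 - <<'E'
from h import *
o=manip.get_obs();print({k:np.round(v,3) for k,v in o.items()})
for n in ['scene','top']:
    c=eyes.capture(n);save(c,n+'0');P=cloud(c)
    for q in ['square_block','round_block','bar_center','spacer_center','planer_center','quoin_center']:
        for m in eyes.masks_of(q,c)[:4]:
            k=m['mask']&(c['z_map']>0)
            p=P[k]; print(n,q,round(m['score'],2),np.round(m['uv']),k.sum(),np.round(np.median(p,0),3) if len(p) else '')
E
```

```text
pics
{'t': np.float64(0.0), 'joint_pos': array([ 1.197,  0.424,  1.631, -0.   ,  1.089, -0.019]), 'joint_vel': array([-0.001,  0.   ,  0.002, -0.001, -0.002, -0.   ]), 'effort': array([ 2.0000e-03, -5.4465e+01, -2.7365e+01,  6.5000e-02,  2.3000e-02,
       -0.0000e+00]), 'ee_pos': array([0.217, 0.586, 0.222]), 'tool_rot': array([ 0.176,  0.984, -0.001, -0.   ]), 'force': array([-0.268, -0.452,  0.407]), 'moment': array([ 0.039, -0.058, -0.039]), 'width': np.float64(0.088)}
scene square_block 0.56 [285. 251.] 1438 [ 0.502 -0.059  0.022]
scene round_block 0.71 [281. 249.] 1397 [ 0.501 -0.058  0.022]
scene round_block 0.69 [378. 277.] 1246 [0.506 0.105 0.022]
scene bar_center 0.74 [492. 341.] 1649 [0.566 0.292 0.024]
scene spacer_center 0.57 [135. 254.] 816 [ 0.583 -0.292  0.017]
scene planer_center 0.84 [182. 188.] 1453 [ 0.43  -0.282  0.033]
scene planer_center 0.28 [378. 276.] 1228 [0.506 0.105 0.022]
scene quoin_center 0.96 [496. 269.] 459 [0.435 0.286 0.024]
scene quoin_center 0.86 [485. 232.] 411 [0.364 0.264 0.024]
scene quoin_center 0.75 [466. 289.] 488 [0.494 0.242 0.024]
top square_block 0.7 [374. 237.] 1362 [ 0.491 -0.062  0.023]
top round_block 0.92 [278. 230.] 999 [0.496 0.102 0.024]
top bar_center 0.82 [174. 200.] 917 [0.556 0.288 0.026]
top spacer_center 0.7 [501. 189.] 617 [ 0.582 -0.296  0.02 ]
top planer_center 0.73 [506. 281.] 1614 [ 0.419 -0.287  0.036]
top quoin_center 0.76 [173. 271.] 356 [0.426 0.284 0.026]
top quoin_center 0.74 [183. 315.] 346 [0.356 0.261 0.026]
top quoin_center 0.69 [200. 242.] 344 [0.486 0.239 0.026]
```

View pics/scene0.png

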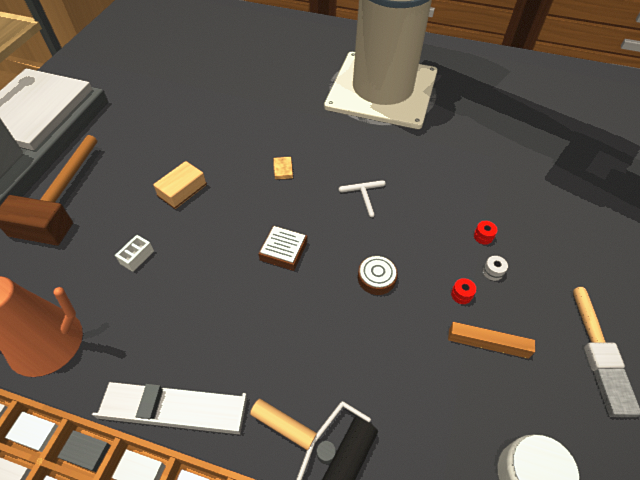

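View pics/top0.png

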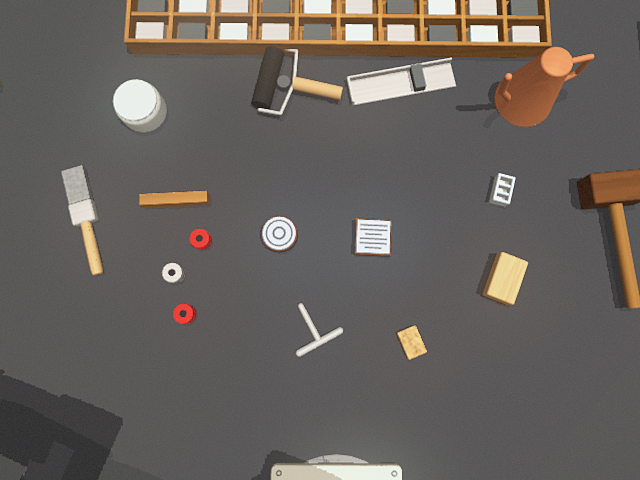

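The top view shows the pieces as follows:
- Square block at (374,237) and round block at (278,233).
- Bar at (174,199), spacer at (502,189) and planer at (506,279).
- Quoin candidates: grey at (172,272), red at (200,239) and red at (183,314). The steel grey one fits the description.
- Planer look-alikes: the small cork at (411,342), and the trowel and hammer handles. I choose the pale block at (506,279).
- Bar look-alikes: the handles only.

Next I check these in a crop and measure them precisely.

```bash
cat >> h.py <<'E'
H={'square_block':.0235,'round_block':.0235,'bar_center':.026,'spacer_center':.026,'planer_center':.036,'quoin_center':.026}
def fit(c,q,uvnear=None,zlo=None,zoff=0):
    """rect fit of the top face points"""
    P=cloud(c);best=None
    for m in eyes.masks_of(q,c):
        if uvnear is not None and np.hypot(*(np.array(m['uv'])-uvnear))>18: continue
        best=m;break
    if best is None: return None
    k=cv2.dilate(best['mask'].astype(np.uint8),np.ones((5,5)))>0
    k&=(c['z_map']>0)&(P[...,2]>H[q]+zoff-(.006 if zlo is None else zlo))&(P[...,2]<H[q]+zoff+.012)
    p=P[k][:,:2]
    r=cv2.minAreaRect((p*1000).astype(np.float32))
    (w,h)=r[1];a=r[2] if w>=h else r[2]+90
    (cc,rr)=cv2.minEnclosingCircle((p*1000).astype(np.float32))
    return dict(c=np.round(r[0],1),wh=np.round(r[1],1),long_deg=round((a+90)%180-90,1),n=len(p),z=round(float(np.median(P[k][:,2])),4),mean=np.round(p.mean(0)*1000,1),circ=np.round(cc,1),s=round(best['score'],2))
E
python3 - <<'E'
from h import *
U={'top':{'square_block':(374,237),'round_block':(278,231),'bar_center':(174,200),'spacer_center':(502,189),'planer_center':(506,280),'quoin_center':(172,272)},
'scene':{'square_block':(285,248),'round_block':(378,275),'bar_center':(492,341),'spacer_center':(135,254),'planer_center':(182,188),'quoin_center':(496,269)}}
for n in U:
    c=eyes.capture(n)
    for q in U[n]: print(n,q,fit(c,q,U[n][q]))
    if n=='top':
        I=c['pixels'][:,:,::-1]
        a=cv2.resize(I[160:340,120:240],None,fx=3,fy=3);b=cv2.resize(I[160:340,440:560],None,fx=3,fy=3)
        cv2.imwrite('pics/crop.png',np.hstack([a,b]))
E
```

```text
top square_block {'c': array([492.7, -63. ]), 'wh': array([64.3, 64.6]), 'long_deg': -2.6, 'n': 1292, 'z': 0.0237, 'mean': array([491.8, -62.5]), 'circ': array([492.8, -62.7]), 's': 0.79}
top round_block {'c': array([497.3, 102.7]), 'wh': array([63. , 62.3]), 'long_deg': 26.1, 'n': 999, 'z': 0.0238, 'mean': array([496.7, 102.6]), 'circ': array([497.5, 103.1]), 's': 0.95}
top bar_center {'c': array([559.1, 291.4]), 'wh': array([ 21.4, 121. ]), 'long_deg': -86.5, 'n': 791, 'z': 0.0262, 'mean': array([558.6, 290.7]), 'circ': array([560.4, 291.4]), 's': 0.96}
top spacer_center {'c': array([ 580.9, -296.7]), 'wh': array([30.9, 51.6]), 'long_deg': -14.8, 'n': 314, 'z': 0.0252, 'mean': array([ 579.8, -296.4]), 'circ': array([ 580.3, -297.2]), 's': 0.95}
top planer_center {'c': array([ 420. , -292.1]), 'wh': array([51.8, 81.3]), 'long_deg': -22.4, 'n': 1368, 'z': 0.0362, 'mean': array([ 419.5, -291. ]), 'circ': array([ 419.6, -291.8]), 's': 0.96}
top quoin_center {'c': array([426.4, 285.9]), 'wh': array([32.5, 31.6]), 'long_deg': 89.6, 'n': 304, 'z': 0.0262, 'mean': array([426.5, 285.7]), 'c
[... 316 characters left out ...]
1, 'n': 1015, 'z': 0.0224, 'mean': array([500.7, 104.7]), 'circ': array([498.4, 103.9]), 's': 0.59}
scene bar_center {'c': array([559.8, 292.4]), 'wh': array([ 21.8, 119.6]), 'long_deg': -86.8, 'n': 1127, 'z': 0.025, 'mean': array([560.7, 292.8]), 'circ': array([560.1, 292.4]), 's': 0.93}
scene spacer_center {'c': array([ 581.3, -295.4]), 'wh': array([32.1, 51.2]), 'long_deg': -14.7, 'n': 323, 'z': 0.0235, 'mean': array([ 582. , -294.9]), 'circ': array([ 581.7, -295. ]), 's': 0.64}
scene planer_center None
scene quoin_center {'c': array([427.4, 287.8]), 'wh': array([33.5, 33.6]), 'long_deg': -52.3, 'n': 311, 'z': 0.025, 'mean': array([428.7, 287.5]), 'circ': array([427. , 287.9]), 's': 0.73}
```

View pics/crop.png

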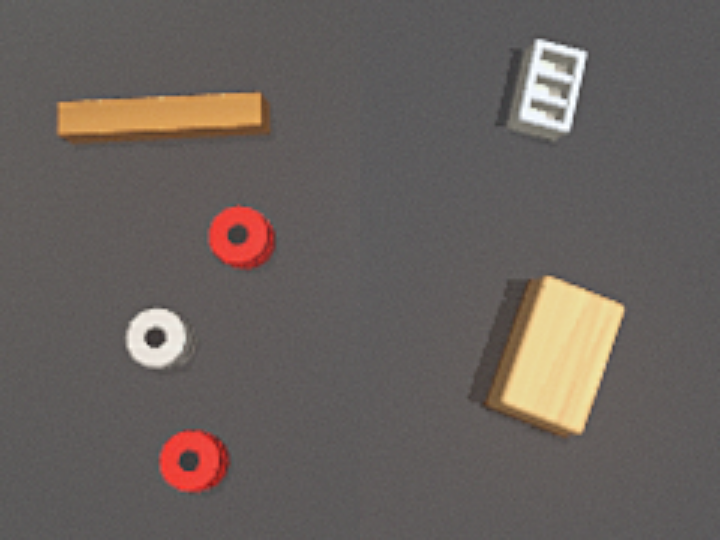

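The crop confirms the chosen parts, and the two cameras agree to about 2 mm. I'll write a helper that converts targets to tool-frame shifts.

```bash
cat > go.py <<'E'
import sys
from h import *
from scipy.spatial.transform import Rotation as R
o=manip.get_obs();M=R.from_quat(o['tool_rot']).as_matrix();p=np.array(o['ee_pos'])
x,y,z,a=map(float,sys.argv[1:5]) # mm, mm, mm, jaw angle deg (mod 180)
ja=np.degrees(np.arctan2(M[1,1],M[0,1]))
t=(ja-a+90)%180-90
d=np.array([x,y,z])/1000-p
now=M.T@d
c=np.radians(ja-t); Y=np.array([np.cos(c),np.sin(c)]);X=np.array([-Y[1],Y[0]])
print('t',round(float(o['t']),2),'pos',np.round(p*1000,1),'jaw',round(ja,2),'z',np.round(M[:,2],3),'j',np.round(np.degrees(o['joint_pos'][[0,5]]),0),'w',round(float(o['width']),4))
print('turn',round(t,2),'(alt',round(t-180*np.sign(t),1),') now-axes mm',np.round(now*1000,1),' after-turn dx,dy,dz',np.round([d[:2]@X*1000,d[:2]@Y*1000,-d[2]*1000],1))
E
python3 go.py 559.5 292 100 3.4
```

```text
t 1.4 pos [217.1 586.1 222.6] jaw 69.67 z [-0. -0. -1.] j [69. -1.] w 0.0879
turn 66.27 (alt -113.7 ) now-axes mm [-423.3 -156.8  122.6]  after-turn dx,dy,dz [-313.9  324.4  122.6]
```

```bash
python3 -m crank '[{"turn":6.6,"claw":0.8},{"turn":6.6,"claw":0.8},{"turn":6.6,"claw":0.8},{"turn":6.6,"claw":0.8},{"turn":6.6,"claw":0.8},{"turn":6.6,"claw":0.8},{"turn":6.6,"claw":0.8},{"turn":6.6,"claw":0.8},{"turn":6.6,"claw":0.8},{"turn":6.6,"claw":0.8}]'; python3 go.py 559.5 292 100 3.4
```

```text
t 1.4 pos [217.1 586.1 222.6] jaw 69.67 z [-0. -0. -1.] j [69. -1.] w 0.0879
turn 66.27 (alt -113.7 ) now-axes mm [-423.3 -156.8  122.6]  after-turn dx,dy,dz [-313.9  324.4  122.6]$[0]: bad value
```

```bash
python3 -m crank '[{"dx":0,"dy":0,"dz":0,"turn":6.6,"claw":0.8},{"dx":0,"dy":0,"dz":0,"turn":6.6,"claw":0.8},{"dx":0,"dy":0,"dz":0,"turn":6.6,"claw":0.8},{"dx":0,"dy":0,"dz":0,"turn":6.6,"claw":0.8},{"dx":0,"dy":0,"dz":0,"turn":6.6,"claw":0.8},{"dx":0,"dy":0,"dz":0,"turn":6.6,"claw":0.8},{"dx":0,"dy":0,"dz":0,"turn":6.6,"claw":0.8},{"dx":0,"dy":0,"dz":0,"turn":6.6,"claw":0.8},{"dx":0,"dy":0,"dz":0,"turn":6.6,"claw":0.8},{"dx":0,"dy":0,"dz":0,"turn":6.6,"claw":0.8}]'; python3 go.py 559.5 292 100 3.4
```

```text
t: 2.23
ee_pos: [0.2171, 0.586, 0.2226]
tool_rot: [0.703, 0.711, -0.0, 0.0]
force: [-0.5, 0.4, 0.1]
width: 0.0701
t 2.23 pos [217.1 586.  222.6] jaw 0.69 z [-0. -0. -1.] j [69. 68.] w 0.0701
turn -2.71 (alt 177.3 ) now-axes mm [-298.1  338.9  122.6]  after-turn dx,dy,dz [-313.8  324.4  122.6]
```

```bash
python3 -m crank '[{"dx":0,"dy":0,"dz":0,"turn":-2.6,"claw":0.6},{"dx":-0.026,"dy":0.028,"dz":0.01,"turn":0,"claw":0.6},{"dx":-0.026,"dy":0.028,"dz":0.01,"turn":0,"claw":0.6},{"dx":-0.026,"dy":0.028,"dz":0.01,"turn":0,"claw":0.6},{"dx":-0.026,"dy":0.028,"dz":0.01,"turn":0,"claw":0.6},{"dx":-0.026,"dy":0.028,"dz":0.01,"turn":0,"claw":0.6},{"dx":-0.026,"dy":0.028,"dz":0.01,"turn":0,"claw":0.6},{"dx":-0.026,"dy":0.028,"dz":0.01,"turn":0,"claw":0.6},{"dx":-0.026,"dy":0.028,"dz":0.01,"turn":0,"claw":0.6},{"dx":-0.026,"dy":0.028,"dz":0.01,"turn":0,"claw":0.6}]'; python3 go.py 559.5 292 100 3.4
```

```text
t: 3.07
ee_pos: [0.4875, 0.366, 0.1322]
tool_rot: [0.684, 0.729, 0.005, -0.002]
force: [0.4, 1.5, -0.0]
width: 0.0528
t 3.07 pos [487.5 366.  132.2] jaw 3.67 z [ 0.004  0.01  -1.   ] j [36. 32.] w 0.0528
turn 0.27 (alt -179.7 ) now-axes mm [-78.8  66.9  31.7]  after-turn dx,dy,dz [-78.1  67.4  32.2]
```

```bash
python3 -m crank '[{"dx":-0.026,"dy":0.022,"dz":0.01,"turn":0.3,"claw":0.6},{"dx":-0.026,"dy":0.022,"dz":0.01,"turn":0,"claw":0.6},{"dx":-0.020,"dy":0.017,"dz":0.01,"turn":0,"claw":0.6},{"dx":0,"dy":0,"dz":0,"turn":0,"claw":0.6},{"dx":0,"dy":0,"dz":0,"turn":0,"claw":0.6}]'; python3 go.py 559.5 292 60 3.4
```

```text
t: 3.48
ee_pos: [0.5616, 0.2883, 0.0984]
tool_rot: [0.689, 0.725, 0.005, -0.002]
force: [-0.3, 0.4, -0.4]
width: 0.0528
t 3.48 pos [561.6 288.3  98.4] jaw 2.87 z [ 0.005  0.01  -1.   ] j [26. 23.] w 0.0528
turn -0.53 (alt 179.5 ) now-axes mm [ 3.4 -2.1 38.4]  after-turn dx,dy,dz [ 3.8 -1.8 38.4]
```

```bash
python3 - <<'E'
from h import *
c=eyes.capture('wrist');save(c,'w1');print(fit(c,'bar_center'))
E
```

```text
{'c': array([559., 292.]), 'wh': array([ 19.8, 119.9]), 'long_deg': -86.6, 'n': 4605, 'z': 0.0243, 'mean': array([559., 296.]), 'circ': array([558.7, 292.1]), 's': 0.91}
```

View pics/w1.png

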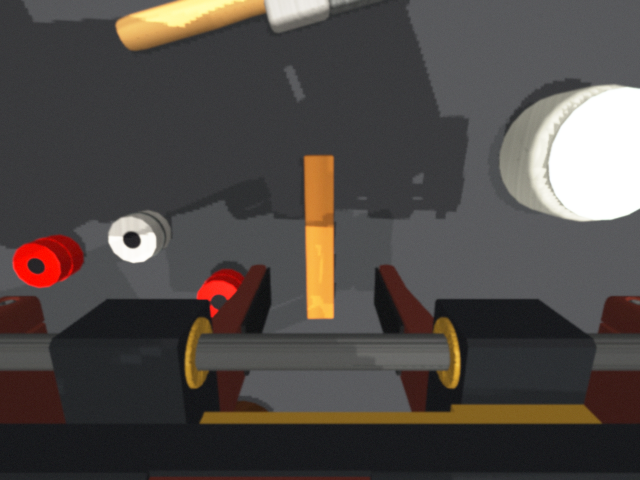

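```bash
python3 -m crank '[{"dx":0.0035,"dy":-0.0025,"dz":0.02,"turn":-0.5,"claw":0.6},{"dx":0,"dy":0,"dz":0.025,"turn":0,"claw":0.6},{"dx":0,"dy":0,"dz":0.02,"turn":0,"claw":0.6},{"dx":0,"dy":0,"dz":0.012,"turn":0,"claw":0.6},{"dx":0,"dy":0,"dz":0,"turn":0,"claw":0.6}]'; python3 go.py 559 292 5 3.4
```

```text
t: 4.0
ee_pos: [0.5573, 0.3012, 0.0242]
tool_rot: [0.682, 0.731, 0.009, -0.0]
force: [-0.9, -0.2, -0.3]
width: 0.0528
t 4.0 pos [557.3 301.2  24.2] jaw 3.94 z [ 0.012  0.014 -1.   ] j [27. 23.] w 0.0528
turn 0.54 (alt -179.5 ) now-axes mm [-9.6  0.8 19.1]  after-turn dx,dy,dz [-9.3  1.1 19.2]
```

```bash
python3 -m crank '[{"dx":-0.008,"dy":0.001,"dz":0,"turn":-0.5,"claw":0.6},{"dx":0,"dy":0,"dz":0,"turn":0,"claw":0.6},{"dx":0,"dy":0,"dz":0,"turn":0,"claw":0.6}]'; python3 go.py 559 292 5 3.4;python3 -m crank '[{"dx":0,"dy":0,"dz":0,"turn":0,"claw":0.6},{"dx":0,"dy":0,"dz":0,"turn":0,"claw":0.6}]'; python3 go.py 559 292 5 3.4
```

```text
t: 4.25
ee_pos: [0.5583, 0.295, 0.0259]
tool_rot: [0.677, 0.735, 0.01, -0.0]
force: [0.4, -0.0, 1.0]
width: 0.0523
t 4.25 pos [558.3 295.   25.9] jaw 4.69 z [ 0.013  0.015 -1.   ] j [27. 21.] w 0.0523
turn 1.29 (alt -178.7 ) now-axes mm [-3.3  0.1 20.9]  after-turn dx,dy,dz [-3.   0.5 20.9]
t: 4.42
ee_pos: [0.5595, 0.2954, 0.0281]
tool_rot: [0.678, 0.735, 0.011, 0.0]
force: [1.2, 0.3, 0.0]
width: 0.0527
t 4.42 pos [559.5 295.4  28.1] jaw 4.67 z [ 0.016  0.016 -1.   ] j [27. 21.] w 0.0527
turn 1.27 (alt -178.7 ) now-axes mm [-3.7 -1.2 23. ]  after-turn dx,dy,dz [-3.3 -0.7 23.1]
```

```bash
python3 -m crank '[{"dx":-0.003,"dy":-0.0005,"dz":0.012,"turn":1.2,"claw":0.6},{"dx":0,"dy":0,"dz":0.008,"turn":0,"claw":0.6},{"dx":0,"dy":0,"dz":0,"turn":0,"claw":0.6}]'; python3 go.py 559 292 5 3.4
```

```text
t: 4.67
ee_pos: [0.5611, 0.2929, 0.0084]
tool_rot: [0.686, 0.727, 0.013, 0.001]
force: [0.5, 0.1, -0.1]
width: 0.0529
t 4.67 pos [561.1 292.9   8.4] jaw 3.31 z [ 0.02   0.018 -1.   ] j [26. 22.] w 0.0529
turn -0.09 (alt 179.9 ) now-axes mm [-0.9 -2.2  3.4]  after-turn dx,dy,dz [-0.8 -2.2  3.4]
```

Good; close on it.

```bash
python3 -m crank '[{"dx":0,"dy":-0.002,"dz":0.002,"turn":0,"claw":0},{"dx":0,"dy":0,"dz":0,"turn":0,"claw":0},{"dx":0,"dy":0,"dz":0,"turn":0,"claw":0},{"dx":0,"dy":0,"dz":0,"turn":0,"claw":0},{"dx":0,"dy":0,"dz":0,"turn":0,"claw":0}]'; python3 go.py 559 292 5 3.4
```

```text
t: 5.08
ee_pos: [0.5581, 0.2922, 0.0044]
tool_rot: [0.686, 0.727, 0.012, 0.0]
force: [-0.4, -0.3, 0.5]
width: 0.0229
t 5.08 pos [558.1 292.2   4.4] jaw 3.28 z [ 0.017  0.017 -1.   ] j [26. 22.] w 0.0229
turn -0.12 (alt 179.9 ) now-axes mm [-0.2  0.9 -0.6]  after-turn dx,dy,dz [-0.2  0.9 -0.6]
```

```bash
python3 -m crank '[{"dx":0,"dy":0,"dz":0,"turn":0,"claw":0},{"dx":0,"dy":0,"dz":0,"turn":0,"claw":0},{"dx":0,"dy":0,"dz":-0.025,"turn":0,"claw":0},{"dx":0,"dy":0,"dz":-0.03,"turn":0,"claw":0},{"dx":0,"dy":0,"dz":-0.02,"turn":0,"claw":0}]'; python3 go.py 585 -66 80 -2.4
```

```text
t: 5.5
ee_pos: [0.5533, 0.2893, 0.0764]
tool_rot: [0.686, 0.727, 0.007, -0.001]
force: [1.4, -0.6, -0.0]
width: 0.0199
t 5.5 pos [553.3 289.3  76.4] jaw 3.3 z [ 0.008  0.012 -1.   ] j [26. 23.] w 0.0199
turn 5.7 (alt -174.3 ) now-axes mm [-356.4   11.2   -7.8]  after-turn dx,dy,dz [-353.6   46.5   -3.6]
```

```bash
python3 -m crank '[{"dx":-0.03,"dy":0.004,"dz":0,"turn":5.5,"claw":0},{"dx":-0.036,"dy":0.005,"dz":0,"turn":0,"claw":0},{"dx":-0.036,"dy":0.005,"dz":0,"turn":0,"claw":0},{"dx":-0.036,"dy":0.005,"dz":0,"turn":0,"claw":0},{"dx":-0.036,"dy":0.005,"dz":0,"turn":0,"claw":0},{"dx":-0.036,"dy":0.005,"dz":0,"turn":0,"claw":0},{"dx":-0.036,"dy":0.005,"dz":0,"turn":0,"claw":0},{"dx":-0.036,"dy":0.005,"dz":0,"turn":0,"claw":0},{"dx":-0.03,"dy":0.004,"dz":0,"turn":0,"claw":0},{"dx":0,"dy":0,"dz":0,"turn":0,"claw":0}]'; python3 go.py 585 -66 80 -2.4
```

```text
t: 6.33
ee_pos: [0.5938, -0.0321, 0.0809]
tool_rot: [0.719, 0.695, 0.015, 0.002]
force: [-0.6, 0.4, 0.3]
width: 0.0199
t 6.33 pos [593.8 -32.1  80.9] jaw -2.02 z [ 0.025  0.018 -1.   ] j [-5. -4.] w 0.0199
turn 0.38 (alt -179.6 ) now-axes mm [-34.1  -7.6   0. ]  after-turn dx,dy,dz [-34.2  -7.4   0.9]
```

```bash
python3 -m crank '[{"dx":-0.022,"dy":-0.004,"dz":0.02,"turn":0.4,"claw":0},{"dx":-0.01,"dy":-0.003,"dz":0.015,"turn":0,"claw":0},{"dx":0,"dy":0,"dz":0.005,"turn":0,"claw":0},{"dx":0,"dy":0,"dz":0,"turn":0,"claw":0}]'; python3 go.py 585 -66 5 -2.4
python3 - <<'E'
from h import *
c=eyes.capture('top');save(c,'t2')
print(fit(c,'bar_center',zoff=.033,zlo=.02));print(fit(c,'square_block',(374,237)))
E
```

```text
t: 6.67
ee_pos: [0.5882, -0.0661, 0.0406]
tool_rot: [0.724, 0.69, 0.017, 0.004]
force: [-0.0, -0.3, 0.1]
width: 0.0201
t 6.67 pos [588.2 -66.1  40.6] jaw -2.73 z [ 0.03   0.018 -0.999] j [-8. -7.] w 0.0201
turn -0.33 (alt 179.7 ) now-axes mm [-0.8 -4.2 35.5]  after-turn dx,dy,dz [-0.1 -3.2 35.6]
None
None
```

View pics/t2.png

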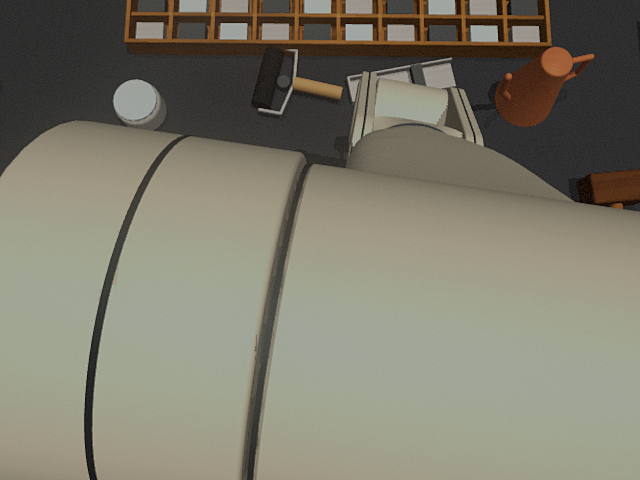

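The arm hides everything in the top view. I'll lower the bar using the tool pose and check it afterwards.

```bash
python3 -m crank '[{"dx":0,"dy":-0.002,"dz":0.015,"turn":0,"claw":0},{"dx":0,"dy":-0.001,"dz":0.010,"turn":0,"claw":0},{"dx":0,"dy":0,"dz":0,"turn":0,"claw":0}]'; python3 go.py 585 -66 5 -2.4
```

```text
t: 7.07
ee_pos: [0.5899, -0.0622, 0.0192]
tool_rot: [0.722, 0.692, 0.019, 0.007]
force: [0.0, 0.4, -0.5]
width: 0.0198
t 7.07 pos [589.9 -62.2  19.2] jaw -2.42 z [ 0.038  0.017 -0.999] j [-8. -7.] w 0.0198
turn -0.02 (alt 180.0 ) now-axes mm [-4.3 -5.3 13.9]  after-turn dx,dy,dz [-4.  -4.8 14.2]
```

```bash
python3 -m crank '[{"dx":-0.003,"dy":-0.005,"dz":0.009,"turn":0,"claw":0},{"dx":0,"dy":0,"dz":0.003,"turn":0,"claw":0},{"dx":0,"dy":0,"dz":0,"turn":0,"claw":0}]'; python3 go.py 585 -66 5 -2.4
```

```text
t: 7.32
ee_pos: [0.5859, -0.0636, 0.007]
tool_rot: [0.721, 0.693, 0.02, 0.007]
force: [0.2, -0.3, -1.3]
width: 0.0197
t 7.32 pos [585.9 -63.6   7. ] jaw -2.29 z [ 0.039  0.017 -0.999] j [-8. -8.] w 0.0197
turn 0.11 (alt -179.9 ) now-axes mm [-2.5 -0.8  2. ]  after-turn dx,dy,dz [-2.4 -0.8  2. ]
```

```bash
python3 -m crank '[{"dx":-0.002,"dy":-0.001,"dz":0.002,"turn":0,"claw":0},{"dx":0,"dy":0,"dz":0,"turn":0,"claw":0.4},{"dx":0,"dy":0,"dz":0,"turn":0,"claw":0.4},{"dx":0,"dy":0,"dz":0,"turn":0,"claw":0.4},{"dx":0,"dy":0,"dz":0,"turn":0,"claw":0.4}]'; python3 go.py 585 -66 5 -2.4
```

```text
t: 7.73
ee_pos: [0.5855, -0.066, 0.0057]
tool_rot: [0.721, 0.693, 0.02, 0.008]
force: [0.4, -0.0, -1.7]
width: 0.0348
t 7.73 pos [585.5 -66.    5.7] jaw -2.31 z [ 0.04   0.017 -0.999] j [-8. -8.] w 0.0348
turn 0.09 (alt -179.9 ) now-axes mm [-0.  -0.5  0.7]  after-turn dx,dy,dz [-0.  -0.5  0.7]
```

```bash
python3 -m crank '[{"dx":0,"dy":0,"dz":-0.02,"turn":0,"claw":0.4},{"dx":0,"dy":0,"dz":-0.04,"turn":0,"claw":0.4},{"dx":0,"dy":0,"dz":-0.04,"turn":0,"claw":0.4},{"dx":-0.03,"dy":0,"dz":-0.02,"turn":-7,"claw":0.4},{"dx":0,"dy":0,"dz":0,"turn":-7,"claw":0.6},{"dx":0,"dy":0,"dz":0,"turn":-7,"claw":0.6},{"dx":0,"dy":0,"dz":0,"turn":-7,"claw":0.6},{"dx":0,"dy":0,"dz":0,"turn":-7,"claw":0.6},{"dx":0,"dy":0,"dz":0,"turn":-7,"claw":0.6},{"dx":0,"dy":0,"dz":0,"turn":-7,"claw":0.6}]'; python3 go.py 581 -296 80 75.2
```

```text
t: 8.57
ee_pos: [0.581, -0.1007, 0.1344]
tool_rot: [0.36, 0.933, 0.015, 0.019]
force: [0.0, -0.5, 0.2]
width: 0.0528
t 8.57 pos [ 581.  -100.7  134.4] jaw 47.87 z [ 0.046  0.015 -0.999] j [-12. -61.] w 0.0528
turn -27.33 (alt 152.7 ) now-axes mm [-129.8 -147.    51.4]  after-turn dx,dy,dz [ -49.9 -188.9   54.4]
```

```bash
python3 -m crank '[{"dx":0,"dy":0,"dz":0,"turn":-7,"claw":0.6},{"dx":0,"dy":0,"dz":0,"turn":-7,"claw":0.6},{"dx":0,"dy":0,"dz":0,"turn":-7,"claw":0.6},{"dx":0,"dy":0,"dz":0,"turn":-5,"claw":0.6},{"dx":-0.009,"dy":-0.038,"dz":0.005,"turn":0,"claw":0.6},{"dx":-0.009,"dy":-0.038,"dz":0.005,"turn":0,"claw":0.6},{"dx":-0.009,"dy":-0.038,"dz":0.005,"turn":0,"claw":0.6},{"dx":-0.009,"dy":-0.038,"dz":0.005,"turn":0,"claw":0.6},{"dx":-0.009,"dy":-0.03,"dz":0,"turn":0,"claw":0.6},{"dx":0,"dy":0,"dz":0,"turn":0,"claw":0.6}]'; python3 go.py 581 -296 80 75.2
python3 - <<'E'
from h import *
c=eyes.capture('wrist');save(c,'w3');print(fit(c,'spacer_center'))
c=eyes.capture('top');save(c,'t3');print(fit(c,'bar_center'));print(fit(c,'square_block'));print(fit(c,'round_block'))
E
```

```text
t: 9.4
ee_pos: [0.5808, -0.2935, 0.1143]
tool_rot: [0.126, 0.992, 0.01, 0.025]
force: [0.2, -0.2, 0.9]
width: 0.0524
t 9.4 pos [ 580.8 -293.5  114.3] jaw 75.51 z [ 0.053  0.013 -0.999] j [ -29. -106.] w 0.0524
turn 0.31 (alt -179.7 ) now-axes mm [ 0.8 -3.3 34.2]  after-turn dx,dy,dz [-0.8 -2.4 34.3]
{'c': array([ 580.3, -296.2]), 'wh': array([30. , 50.4]), 'long_deg': -14.9, 'n': 1339, 'z': 0.0239, 'mean': array([ 579.9, -296. ]), 'circ': array([ 580.3, -296.4]), 's': 0.92}
{'c': array([584.4, -66.1]), 'wh': array([119.5,  21.1]), 'long_deg': 87.8, 'n': 782, 'z': 0.0261, 'mean': array([583.7, -66.5]), 'circ': array([585. , -66.1]), 's': 0.78}
{'c': array([492.6, -62.8]), 'wh': array([63.9, 64.6]), 'long_deg': -2.3, 'n': 1295, 'z': 0.0235, 'mean': array([491.8, -62.6]), 'circ': array([492.6, -62.5]), 's': 0.8}
{'c': array([497.6, 102.8]), 'wh': array([62.7, 62.2]), 'long_deg': 27.6, 'n': 999, 'z': 0.0236, 'mean': array([496.8, 102.5]), 'circ': array([497.5, 102.9]), 's': 0.74}
```

View pics/t3.png

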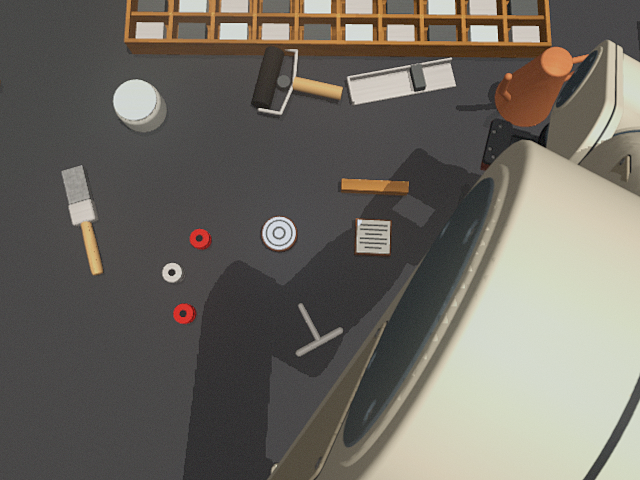

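View pics/w3.png

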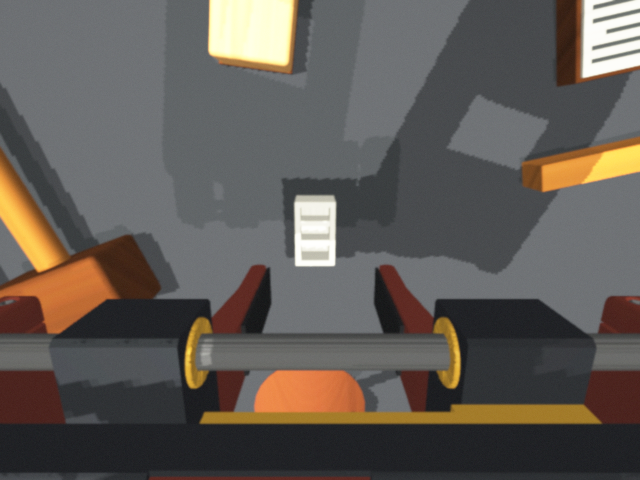

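The top view shows the bar at (375,186), squarely behind the block at (374,237), and it measures about 92 mm behind. The wrist view shows the spacer at (315,231), lined up with the jaws. I'll check the jug's clearance before descending.

```bash
python3 - <<'E'
from h import *
c=eyes.capture('scene');P=cloud(c);save(c,'s3')
k=(P[...,0]>.6)&(P[...,0]<.85)&(P[...,1]<-.2)&(P[...,1]>-.45)&(P[...,2]>.02)&(P[...,2]<.4)
# orange color
I=c['pixels'].astype(int);k&=(I[...,0]>I[...,2]+70)
for z in np.arange(.02,.3,.03):
    q=P[k&(P[...,2]>z)&(P[...,2]<z+.03)]
    if len(q)>5: print(round(z,2),len(q),q[:,0].min().round(3),q[:,1].min().round(3),q[:,1].max().round(3))
E
```

```text
0.02 1477 0.716 -0.368 -0.2
0.05 1204 0.6 -0.449 -0.278
0.08 999 0.725 -0.346 -0.268
0.11 715 0.732 -0.336 -0.263
0.14 506 0.727 -0.353 -0.262
0.2 24 0.6 -0.32 -0.241
```

View pics/s3.png

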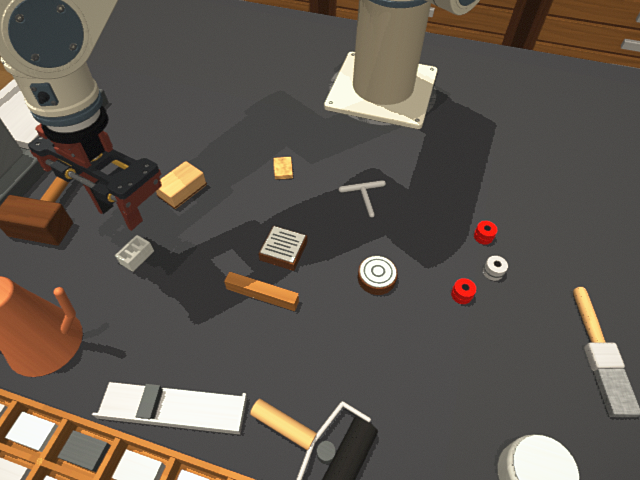

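```bash
python3 -m crank '[{"dx":0,"dy":-0.003,"dz":0.03,"turn":0.3,"claw":0.6},{"dx":0,"dy":0,"dz":0.03,"turn":0,"claw":0.6},{"dx":0,"dy":0,"dz":0.02,"turn":0,"claw":0.6},{"dx":0,"dy":0,"dz":0,"turn":0,"claw":0.6}]'; python3 go.py 580.5 -296 5 75.2
```

```text
t: 10.08
ee_pos: [0.5877, -0.2846, 0.0357]
tool_rot: [0.123, 0.992, 0.01, 0.027]
force: [-1.7, -0.1, 0.2]
width: 0.0527
t 10.08 pos [ 587.7 -284.6   35.7] jaw 75.88 z [ 0.056  0.013 -0.998] j [ -28. -106.] w 0.0527
turn 0.68 (alt -179.3 ) now-axes mm [  5.7 -13.6  30.1]  after-turn dx,dy,dz [  4.  -12.9  30.7]
```

```bash
python3 -m crank '[{"dx":0.004,"dy":-0.011,"dz":0.002,"turn":0.7,"claw":0.6},{"dx":0,"dy":0,"dz":0,"turn":0,"claw":0.6}]'; python3 go.py 580.5 -296 5 75.2
```

```text
t: 10.25
ee_pos: [0.5811, -0.2927, 0.0332]
tool_rot: [0.128, 0.991, 0.01, 0.026]
force: [-0.6, -0.8, 0.0]
width: 0.0527
t 10.25 pos [ 581.1 -292.7   33.2] jaw 75.32 z [ 0.055  0.014 -0.998] j [ -29. -107.] w 0.0527
turn 0.12 (alt -179.9 ) now-axes mm [ 1.1 -4.1 28.1]  after-turn dx,dy,dz [-0.3 -3.3 28.2]
```

```bash
python3 -m crank '[{"dx":0.001,"dy":-0.004,"dz":0.016,"turn":0,"claw":0.6},{"dx":0,"dy":-0.001,"dz":0.011,"turn":0,"claw":0.6},{"dx":0,"dy":0,"dz":0,"turn":0,"claw":0.6}]'; python3 go.py 580.5 -296 5 75.2
```

```text
t: 10.5
ee_pos: [0.5824, -0.2985, 0.0099]
tool_rot: [0.128, 0.991, 0.009, 0.029]
force: [1.6, 0.6, -0.4]
width: 0.0525
t 10.5 pos [ 582.4 -298.5    9.9] jaw 75.3 z [ 0.061  0.011 -0.998] j [ -29. -107.] w 0.0525
turn 0.1 (alt -179.9 ) now-axes mm [2.8 1.8 4.8]  after-turn dx,dy,dz [2.5 1.9 4.9]
```

```bash
python3 -m crank '[{"dx":0.002,"dy":0.002,"dz":0.005,"turn":0,"claw":0.4},{"dx":0,"dy":0,"dz":0,"turn":0,"claw":0},{"dx":0,"dy":0,"dz":0,"turn":0,"claw":0},{"dx":0,"dy":0,"dz":0,"turn":0,"claw":0},{"dx":0,"dy":0,"dz":0,"turn":0,"claw":0},{"dx":0,"dy":0,"dz":0,"turn":0,"claw":0}]'; python3 go.py 495.5 21 80 87.6
```

```text
t: 11.0
ee_pos: [0.5829, -0.2964, 0.008]
tool_rot: [0.128, 0.991, 0.009, 0.031]
force: [-0.2, -0.3, -1.2]
width: 0.0301
t 11.0 pos [ 582.9 -296.4    8. ] jaw 75.29 z [ 0.064  0.009 -0.998] j [ -29. -107.] w 0.0301
turn -12.31 (alt 167.7 ) now-axes mm [160.9 286.5 -74.6]  after-turn dx,dy,dz [100.6 313.5 -72. ]
```

```bash
python3 -m crank '[{"dx":0,"dy":0,"dz":-0.03,"turn":0,"claw":0},{"dx":0,"dy":0,"dz":-0.03,"turn":0,"claw":0},{"dx":0,"dy":0,"dz":-0.01,"turn":-6,"claw":0},{"dx":0,"dy":0,"dz":0,"turn":-6,"claw":0}]'; python3 go.py 498 21 80 87.6
```

```text
t: 11.33
ee_pos: [0.5771, -0.2961, 0.0789]
tool_rot: [0.022, 0.999, 0.006, 0.03]
force: [0.5, -0.3, -0.4]
width: 0.0297
t 11.33 pos [ 577.1 -296.1   78.9] jaw 87.53 z [ 0.06   0.011 -0.998] j [ -29. -119.] w 0.0297
turn -0.07 (alt 179.9 ) now-axes mm [ 92.7 313.4  -2.3]  after-turn dx,dy,dz [ 92.3 313.5  -1.1]
```

```bash
python3 -m crank '[{"dx":0.011,"dy":0.039,"dz":0,"turn":0,"claw":0},{"dx":0.011,"dy":0.039,"dz":0,"turn":0,"claw":0},{"dx":0.011,"dy":0.039,"dz":0,"turn":0,"claw":0},{"dx":0.011,"dy":0.039,"dz":0,"turn":0,"claw":0},{"dx":0.011,"dy":0.039,"dz":0,"turn":0,"claw":0},{"dx":0.011,"dy":0.039,"dz":0,"turn":0,"claw":0},{"dx":0.011,"dy":0.037,"dz":0,"turn":0,"claw":0},{"dx":0.011,"dy":0.03,"dz":0,"turn":0,"claw":0},{"dx":0,"dy":0,"dz":0,"turn":0,"claw":0},{"dx":0,"dy":0,"dz":0,"turn":0,"claw":0}]'; python3 go.py 498 21 80 87.6
```

```text
t: 12.17
ee_pos: [0.5014, 0.016, 0.0813]
tool_rot: [0.02, 0.999, 0.003, 0.037]
force: [0.2, 0.5, -1.1]
width: 0.0304
t 12.17 pos [501.4  16.   81.3] jaw 87.72 z [ 0.074  0.005 -0.997] j [  0. -88.] w 0.0304
turn 0.12 (alt -179.9 ) now-axes mm [3.7 4.8 1. ]  after-turn dx,dy,dz [3.6 4.8 1.3]
```

```bash
python3 -m crank '[{"dx":0.004,"dy":0.005,"dz":0.02,"turn":0,"claw":0},{"dx":0.001,"dy":0,"dz":0.02,"turn":0,"claw":0},{"dx":0,"dy":0,"dz":0.01,"turn":0,"claw":0},{"dx":0,"dy":0,"dz":0,"turn":0,"claw":0}]'; python3 go.py 498 21 8 87.6
```

```text
t: 12.5
ee_pos: [0.5043, 0.0201, 0.0317]
tool_rot: [0.02, 0.999, 0.003, 0.041]
force: [-0.1, 1.2, -0.3]
width: 0.0302
t 12.5 pos [504.3  20.1  31.7] jaw 87.72 z [ 0.081  0.005 -0.997] j [  1. -87.] w 0.0302
turn 0.12 (alt -179.9 ) now-axes mm [ 8.2  0.5 23.1]  after-turn dx,dy,dz [ 6.3  0.7 23.7]
```

```bash
python3 -m crank '[{"dx":0.008,"dy":0.001,"dz":0.012,"turn":0,"claw":0},{"dx":0.002,"dy":0,"dz":0.007,"turn":0,"claw":0},{"dx":0,"dy":0,"dz":0,"turn":0,"claw":0}]'; python3 go.py 498 21 8 87.6
```

```text
t: 12.75
ee_pos: [0.4979, 0.0192, 0.012]
tool_rot: [0.022, 0.999, 0.003, 0.041]
force: [-0.9, -0.0, -0.0]
width: 0.0301
t 12.75 pos [497.9  19.2  12. ] jaw 87.52 z [ 0.083  0.004 -0.997] j [  1. -87.] w 0.0301
turn -0.08 (alt 179.9 ) now-axes mm [0.3 1.8 4. ]  after-turn dx,dy,dz [-0.   1.8  4. ]
```

```bash
python3 -m crank '[{"dx":0.001,"dy":0.001,"dz":0.004,"turn":0,"claw":0},{"dx":0,"dy":0,"dz":0,"turn":0,"claw":0},{"dx":0,"dy":0,"dz":0,"turn":0,"claw":0.5},{"dx":0,"dy":0,"dz":0,"turn":0,"claw":0.5},{"dx":0,"dy":0,"dz":0,"turn":0,"claw":0.5}]'; python3 go.py 498 21 8 87.6
```

```text
t: 13.17
ee_pos: [0.5, 0.019, 0.0098]
tool_rot: [0.023, 0.999, 0.003, 0.043]
force: [1.0, -0.0, -0.0]
width: 0.0434
t 13.17 pos [500.   19.    9.8] jaw 87.41 z [ 0.087  0.004 -0.996] j [  1. -87.] w 0.0434
turn -0.19 (alt 179.8 ) now-axes mm [2.3 1.9 1.7]  after-turn dx,dy,dz [2.1 1.9 1.8]
```

```bash
python3 -m crank '[{"dx":0,"dy":0,"dz":-0.02,"turn":0,"claw":0.5},{"dx":0,"dy":0,"dz":-0.04,"turn":0,"claw":0.5},{"dx":0,"dy":0,"dz":-0.04,"turn":0,"claw":0.8},{"dx":0,"dy":0,"dz":0,"turn":6.6,"claw":0.8},{"dx":0,"dy":0,"dz":0,"turn":6.6,"claw":0.9},{"dx":0,"dy":0,"dz":0,"turn":6.6,"claw":0.9}]'; python3 go.py 420 -291.5 100 67.6
```

```text
t: 13.67
ee_pos: [0.4928, 0.0188, 0.1166]
tool_rot: [0.199, 0.979, 0.011, 0.044]
force: [0.4, 0.2, 0.1]
width: 0.0672
t 13.67 pos [492.8  18.8 116.6] jaw 67.14 z [ 0.091  0.004 -0.996] j [  1. -67.] w 0.0672
turn -0.46 (alt 179.5 ) now-axes mm [ -52.9 -314.6    8.6]  after-turn dx,dy,dz [ -50.9 -314.6   16.6]
```

```bash
python3 -m crank '[{"dx":-0.006,"dy":-0.039,"dz":0,"turn":0,"claw":0.9},{"dx":-0.006,"dy":-0.039,"dz":0,"turn":0,"claw":0.9},{"dx":-0.006,"dy":-0.039,"dz":0,"turn":0,"claw":0.9},{"dx":-0.006,"dy":-0.039,"dz":0,"turn":0,"claw":0.9},{"dx":-0.006,"dy":-0.039,"dz":0,"turn":0,"claw":0.9},{"dx":-0.006,"dy":-0.039,"dz":0,"turn":0,"claw":0.9},{"dx":-0.006,"dy":-0.039,"dz":0,"turn":0,"claw":0.9},{"dx":-0.006,"dy":-0.03,"dz":0,"turn":0,"claw":0.9},{"dx":0,"dy":0,"dz":0,"turn":0,"claw":0.9},{"dx":0,"dy":0,"dz":0,"turn":0,"claw":0.9}]'; python3 go.py 420 -291.5 100 67.6
python3 - <<'E'
from h import *
c=eyes.capture('wrist');save(c,'w4');print(fit(c,'planer_center'))
c=eyes.capture('top');save(c,'t4');print(fit(c,'spacer_center',(325,235)));print(fit(c,'round_block',(278,231)))
E
```

```text
t: 14.5
ee_pos: [0.4201, -0.291, 0.1152]
tool_rot: [0.2, 0.978, 0.01, 0.054]
force: [0.3, 0.4, 0.4]
width: 0.0789
t 14.5 pos [ 420.1 -291.   115.2] jaw 66.97 z [ 0.109 -0.001 -0.994] j [ -38. -110.] w 0.0789
turn -0.63 (alt 179.4 ) now-axes mm [ 1.4 -1.2 15.1]  after-turn dx,dy,dz [-0.1 -0.5 15.2]
None
{'c': array([497. ,  19.2]), 'wh': array([29.9, 49.9]), 'long_deg': -0.3, 'n': 261, 'z': 0.0255, 'mean': array([497.4,  19.2]), 'circ': array([497.4,  18.7]), 's': 0.93}
{'c': array([497.3, 102.6]), 'wh': array([62.7, 62.3]), 'long_deg': 32.0, 'n': 996, 'z': 0.0239, 'mean': array([496.8, 102.5]), 'circ': array([497.8, 102.9]), 's': 0.64}
```

View pics/t4.png

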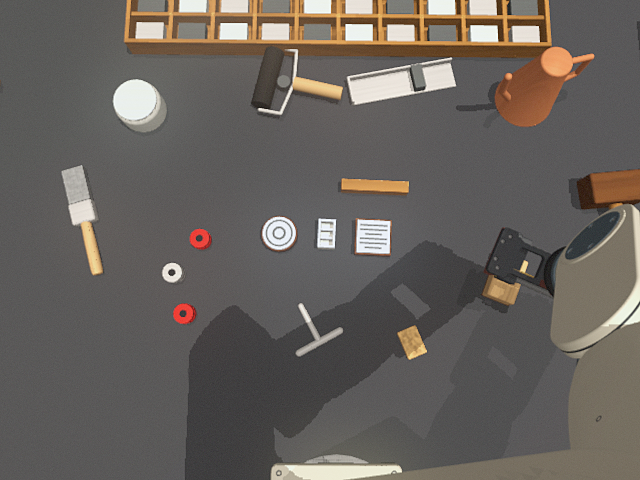

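View pics/w4.png

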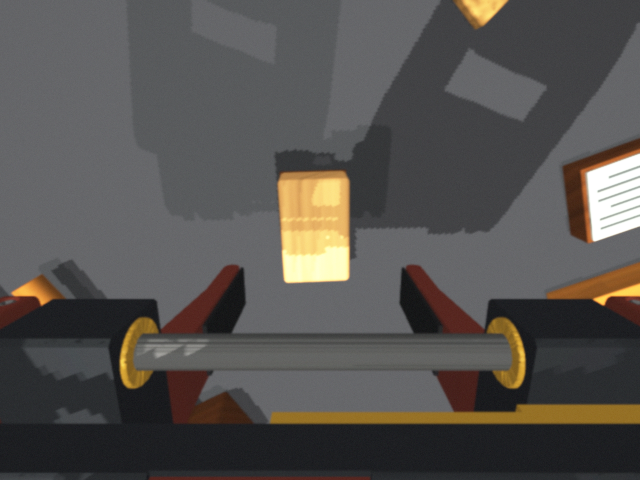

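The spacer lies midway at (327,234), measured at (497,19). The tool tilt has crept up to 0.11 rad, so I'll test whether a lift undoes it before going on.

```bash
python3 -m crank '[{"dx":0,"dy":0,"dz":-0.03,"turn":0,"claw":0.9},{"dx":0,"dy":0,"dz":-0.03,"turn":0,"claw":0.9},{"dx":0,"dy":0,"dz":-0.03,"turn":0,"claw":0.9},{"dx":0,"dy":0,"dz":-0.03,"turn":0,"claw":0.9},{"dx":0,"dy":0,"dz":-0.03,"turn":0,"claw":0.9}]'; python3 go.py 420 -291.5 100 67.6;  python3 -m crank '[{"dx":0,"dy":0,"dz":0,"turn":0,"claw":0.9},{"dx":0,"dy":0,"dz":0,"turn":0,"claw":0.9},{"dx":0,"dy":0,"dz":0,"turn":0,"claw":0.9},{"dx":0,"dy":0,"dz":0,"turn":0,"claw":0.9},{"dx":0,"dy":0,"dz":0,"turn":0,"claw":0.9}]'; python3 go.py 420 -291.5 100 67.6
```

```text
t: 15.17
ee_pos: [0.4024, -0.2787, 0.2619]
tool_rot: [0.193, 0.98, 0.015, 0.045]
force: [0.3, -0.7, 0.1]
width: 0.0789
t 15.17 pos [ 402.4 -278.7  261.9] jaw 67.83 z [ 0.093  0.012 -0.996] j [ -39. -109.] w 0.0789
turn 0.23 (alt -179.8 ) now-axes mm [ -7.8 -12.8 162.7]  after-turn dx,dy,dz [-21.1  -5.1 161.9]
t: 15.58
ee_pos: [0.4054, -0.2758, 0.2668]
tool_rot: [0.189, 0.981, 0.013, 0.049]
force: [-0.9, -0.7, -0.2]
width: 0.0789
t 15.58 pos [ 405.4 -275.8  266.8] jaw 68.28 z [ 0.101  0.008 -0.995] j [ -38. -109.] w 0.0789
turn 0.68 (alt -179.3 ) now-axes mm [ -4.2 -16.6 167.3]  after-turn dx,dy,dz [-19.5  -9.  166.8]
```

```bash
python3 -m crank '[{"dx":0,"dy":0,"dz":-0.04,"turn":0,"claw":0.9},{"dx":0,"dy":0,"dz":-0.04,"turn":0,"claw":0.9},{"dx":0,"dy":0,"dz":-0.04,"turn":0,"claw":0.9},{"dx":0,"dy":0,"dz":-0.04,"turn":0,"claw":0.9}]'; python3 go.py 420 -291.5 100 67.6;  python3 -m crank '[{"dx":0,"dy":0,"dz":0.04,"turn":0,"claw":0.9},{"dx":0,"dy":0,"dz":0.04,"turn":0,"claw":0.9},{"dx":0,"dy":0,"dz":0.04,"turn":0,"claw":0.9},{"dx":0,"dy":0,"dz":0.04,"turn":0,"claw":0.9},{"dx":0,"dy":0,"dz":0.04,"turn":0,"claw":0.9}]'; python3 go.py 420 -291.5 100 67.6
```

```text
t: 15.92
ee_pos: [0.3851, -0.2726, 0.4161]
tool_rot: [0.189, 0.981, 0.021, 0.035]
force: [1.3, -1.3, 0.2]
width: 0.0789
t 15.92 pos [ 385.1 -272.6  416.1] jaw 68.31 z [ 0.076  0.028 -0.997] j [ -39. -108.] w 0.0789
turn 0.71 (alt -179.3 ) now-axes mm [-20.4 -21.6 317.1]  after-turn dx,dy,dz [-39.5  -4.1 316.1]
t: 16.33
ee_pos: [0.4106, -0.2754, 0.2274]
tool_rot: [0.189, 0.981, 0.013, 0.048]
force: [1.0, -1.0, -0.3]
width: 0.0791
t 16.33 pos [ 410.6 -275.4  227.4] jaw 68.35 z [ 0.1    0.008 -0.995] j [ -38. -109.] w 0.0791
turn 0.75 (alt -179.2 ) now-axes mm [ -3.1 -17.2 127.6]  after-turn dx,dy,dz [-14.8 -11.3 127.4]
```

Lift and descent cancel each other out, so I accept the tilt and continue to the planer.

```bash
python3 -m crank '[{"dx":-0.003,"dy":-0.016,"dz":0.035,"turn":0.7,"claw":0.9},{"dx":0,"dy":0,"dz":0.035,"turn":0,"claw":0.9},{"dx":0,"dy":0,"dz":0.01,"turn":0,"claw":0.9}]'; python3 go.py 420 -291.5 7 67.6; python3 - <<'E'
from h import *
c=eyes.capture('wrist')
P=cloud(c);m=eyes.masks_of('planer_center',c);print([(x['score'],x['uv']) for x in m])
k=(P[...,2]>.03)&(P[...,2]<.05)&(c['z_map']>0)&(abs(P[...,0]-.42)<.06)&(abs(P[...,1]+.29)<.06)
print(cv2.minAreaRect((P[k][:,:2]*1000).astype(np.float32)))
E
```

```text
t: 16.58
ee_pos: [0.4112, -0.2867, 0.1354]
tool_rot: [0.194, 0.98, 0.017, 0.042]
force: [-0.7, -0.6, -0.2]
width: 0.0787
t 16.58 pos [ 411.2 -286.7  135.4] jaw 67.65 z [ 0.09   0.016 -0.996] j [ -39. -111.] w 0.0787
turn 0.05 (alt -179.9 ) now-axes mm [-1.000e-01 -7.500e+00  1.285e+02]  after-turn dx,dy,dz [ -9.9  -1.1 128.4]
[(0.75, [316.1, 232.9])]
((419.6170349121094, -291.63336181640625), (50.07801818847656, 79.6697998046875), 68.3451156616211)
```

```bash
python3 -m crank '[{"dx":0,"dy":-0.005,"dz":0.03,"turn":0,"claw":0.9},{"dx":0,"dy":-0.002,"dz":0.03,"turn":0,"claw":0.9},{"dx":0,"dy":0,"dz":0.01,"turn":0,"claw":0.9}]'; python3 go.py 419.6 -291.6 7 67.6
```

```text
t: 16.93
ee_pos: [0.4189, -0.295, 0.069]
tool_rot: [0.194, 0.98, 0.015, 0.046]
force: [-0.7, 0.8, 0.5]
width: 0.0787
t 16.93 pos [ 418.9 -295.    69. ] jaw 67.72 z [ 0.096  0.011 -0.995] j [ -39. -112.] w 0.0787
turn 0.12 (alt -179.9 ) now-axes mm [ 5.9  0.5 61.8]  after-turn dx,dy,dz [ 0.6  3.4 62. ]
```

```bash
python3 -m crank '[{"dx":0.004,"dy":0,"dz":0.025,"turn":0,"claw":0.9},{"dx":0.002,"dy":0,"dz":0.02,"turn":0,"claw":0.9},{"dx":0,"dy":0,"dz":0.008,"turn":0,"claw":0.9}]'; python3 go.py 419.6 -291.6 7 67.6
```

```text
t: 17.18
ee_pos: [0.4208, -0.2935, 0.0163]
tool_rot: [0.194, 0.98, 0.014, 0.048]
force: [-1.0, -0.1, -0.3]
width: 0.0789
t 17.18 pos [ 420.8 -293.5   16.3] jaw 67.74 z [ 0.099  0.009 -0.995] j [ -39. -114.] w 0.0789
turn 0.14 (alt -179.9 ) now-axes mm [2.6 0.8 9.1]  after-turn dx,dy,dz [1.8 1.3 9.3]
```

```bash
python3 -m crank '[{"dx":0.002,"dy":0.001,"dz":0.007,"turn":0,"claw":0.6},{"dx":0,"dy":0,"dz":0,"turn":0,"claw":0},{"dx":0,"dy":0,"dz":0,"turn":0,"claw":0},{"dx":0,"dy":0,"dz":0,"turn":0,"claw":0},{"dx":0,"dy":0,"dz":0,"turn":0,"claw":0}]'; python3 go.py 498 103.5 100 67.6
```

```text
t: 17.6
ee_pos: [0.4223, -0.2927, 0.012]
tool_rot: [0.193, 0.98, 0.013, 0.05]
force: [1.1, 0.9, -1.8]
width: 0.0505
t 17.6 pos [ 422.3 -292.7   12. ] jaw 67.79 z [ 0.102  0.007 -0.995] j [ -38. -114.] w 0.0505
turn 0.19 (alt -179.8 ) now-axes mm [ 72.9 399.  -77. ]  after-turn dx,dy,dz [ 81.  395.2 -88. ]
```

```bash
python3 -m crank '[{"dx":0,"dy":0,"dz":-0.02,"turn":0,"claw":0},{"dx":0,"dy":0,"dz":-0.035,"turn":0,"claw":0},{"dx":0,"dy":0,"dz":-0.035,"turn":0,"claw":0},{"dx":0.006,"dy":0.035,"dz":0,"turn":0,"claw":0},{"dx":0.007,"dy":0.038,"dz":0,"turn":0,"claw":0},{"dx":0.007,"dy":0.038,"dz":0,"turn":0,"claw":0},{"dx":0.007,"dy":0.038,"dz":0,"turn":0,"claw":0},{"dx":0.007,"dy":0.038,"dz":0,"turn":0,"claw":0}]'; python3 go.py 500.4 102 100 67.6
```

```text
t: 18.27
ee_pos: [0.457, -0.1109, 0.1186]
tool_rot: [0.2, 0.978, 0.01, 0.058]
force: [0.3, -0.4, -0.9]
width: 0.0504
t 18.27 pos [ 457.  -110.9  118.6] jaw 67.03 z [ 0.117 -0.002 -0.993] j [-16. -86.] w 0.0504
turn -0.57 (alt 179.4 ) now-axes mm [ 45.9 212.   23. ]  after-turn dx,dy,dz [ 41.  213.4  18.6]
```

```bash
python3 -m crank '[{"dx":0.008,"dy":0.038,"dz":0.002,"turn":-0.5,"claw":0},{"dx":0.008,"dy":0.038,"dz":0.002,"turn":0,"claw":0},{"dx":0.008,"dy":0.038,"dz":0.002,"turn":0,"claw":0},{"dx":0.008,"dy":0.038,"dz":0.002,"turn":0,"claw":0},{"dx":0.008,"dy":0.035,"dz":0.003,"turn":0,"claw":0},{"dx":0.002,"dy":0.01,"dz":0.01,"turn":0,"claw":0}]'; python3 go.py 500.4 102 60 67.6
```

```text
t: 18.77
ee_pos: [0.5012, 0.1006, 0.1096]
tool_rot: [0.195, 0.979, 0.012, 0.065]
force: [0.3, -0.6, -0.9]
width: 0.0501
t 18.77 pos [501.2 100.6 109.6] jaw 67.64 z [ 0.133 -0.001 -0.991] j [ 11. -54.] w 0.0501
turn 0.04 (alt -180.0 ) now-axes mm [ 7.4 -1.4 49. ]  after-turn dx,dy,dz [ 1.3  1.  49.6]
```

```bash
python3 -m crank '[{"dx":0.006,"dy":-0.001,"dz":0.022,"turn":0,"claw":0},{"dx":0.001,"dy":0,"dz":0.02,"turn":0,"claw":0},{"dx":0,"dy":0,"dz":0.01,"turn":0,"claw":0}]'; python3 go.py 500.4 102 36 67.6
```

```text
t: 19.02
ee_pos: [0.5049, 0.1082, 0.0597]
tool_rot: [0.191, 0.979, 0.015, 0.07]
force: [-1.0, -0.1, -0.9]
width: 0.0503
t 19.02 pos [504.9 108.2  59.7] jaw 68.1 z [ 0.142  0.002 -0.99 ] j [ 12. -53.] w 0.0503
turn 0.5 (alt -179.5 ) now-axes mm [ 4.9 -8.7 22.8]  after-turn dx,dy,dz [ 1.8 -7.4 23.7]
```

```bash
python3 -m crank '[{"dx":0.004,"dy":-0.008,"dz":0.012,"turn":0.5,"claw":0},{"dx":0.001,"dy":0,"dz":0.006,"turn":0,"claw":0},{"dx":0,"dy":0,"dz":0,"turn":0,"claw":0}]'; python3 go.py 500.4 102 36 67.6
```

```text
t: 19.27
ee_pos: [0.4999, 0.1027, 0.0398]
tool_rot: [0.195, 0.978, 0.015, 0.07]
force: [-0.1, -0.4, -2.1]
width: 0.0504
t 19.27 pos [499.9 102.7  39.8] jaw 67.61 z [ 0.142  0.002 -0.99 ] j [ 11. -53.] w 0.0504
turn 0.01 (alt -180.0 ) now-axes mm [-0.2 -0.6  3.9]  after-turn dx,dy,dz [-0.7 -0.4  3.8]
```

```bash
python3 -m crank '[{"dx":0,"dy":0,"dz":0.004,"turn":0,"claw":0},{"dx":0,"dy":0,"dz":0,"turn":0,"claw":0.15},{"dx":0,"dy":0,"dz":0,"turn":0,"claw":0.75},{"dx":0,"dy":0,"dz":0,"turn":0,"claw":0.75}]'; python3 go.py 500.4 102 36 67.6
```

```text
t: 19.6
ee_pos: [0.5027, 0.1023, 0.0381]
tool_rot: [0.196, 0.978, 0.015, 0.071]
force: [-0.7, 0.2, -0.2]
width: 0.0601
t 19.6 pos [502.7 102.3  38.1] jaw 67.54 z [ 0.145  0.002 -0.989] j [ 11. -53.] w 0.0601
turn -0.06 (alt 179.9 ) now-axes mm [ 2.3 -1.3  1.7]  after-turn dx,dy,dz [ 2.  -1.2  2.1]
```

```bash
python3 -m crank '[{"dx":0,"dy":0,"dz":0,"turn":0,"claw":0.85},{"dx":0,"dy":0,"dz":-0.02,"turn":0,"claw":0.85},{"dx":0,"dy":0,"dz":-0.04,"turn":0,"claw":0.85},{"dx":0,"dy":0,"dz":-0.04,"turn":0,"claw":0.8},{"dx":0,"dy":0.03,"dz":0,"turn":-7,"claw":0.6},{"dx":0,"dy":0.03,"dz":0,"turn":-7,"claw":0.6},{"dx":0,"dy":0.03,"dz":0,"turn":-6,"claw":0.6}]'; python3 go.py 427 286.5 90 87.6
```

```text
t: 20.18
ee_pos: [0.5132, 0.1871, 0.1499]
tool_rot: [0.022, 0.997, 0.003, 0.075]
force: [1.0, -0.3, -0.6]
width: 0.0546
t 20.18 pos [513.2 187.1 149.9] jaw 87.56 z [ 0.151  0.003 -0.989] j [ 20. -64.] w 0.0546
turn -0.04 (alt 180.0 ) now-axes mm [98.5 95.1 46.5]  after-turn dx,dy,dz [90.3 95.7 59.9]
```

```bash
python3 -m crank '[{"dx":0.028,"dy":0.026,"dz":0.005,"turn":0,"claw":0.6},{"dx":0.028,"dy":0.026,"dz":0.005,"turn":0,"claw":0.6},{"dx":0.028,"dy":0.026,"dz":0.005,"turn":0,"claw":0.6},{"dx":0.010,"dy":0.015,"dz":0.005,"turn":0,"claw":0.6}]'; python3 go.py 427 286.5 90 87.6
python3 - <<'E'
from h import *
c=eyes.capture('wrist');save(c,'w5')
for m in eyes.masks_of('quoin_center',c): print(m['score'],m['uv'])
P=cloud(c)
def R(P,c,x,y,r,zl,zh):
    k=(P[...,2]>zl)&(P[...,2]<zh)&(c['z_map']>0)&(np.hypot(P[...,0]-x,P[...,1]-y)<r)
    q=(P[k][:,:2]*1000).astype(np.float32);print(len(q),cv2.minAreaRect(q),cv2.minEnclosingCircle(q),P[k][:,2].mean())
R(P,c,.427,.286,.03,.02,.035)
c=eyes.capture('top');save(c,'t5');P=cloud(c)
R(P,c,.498,.103,.055,.052,.075);R(P,c,.497,.02,.04,.02,.035);R(P,c,.585,-.066,.075,.02,.035)
E
```

```text
t: 20.52
ee_pos: [0.4323, 0.2921, 0.1223]
tool_rot: [0.02, 0.996, 0.007, 0.084]
force: [-0.5, -0.6, -0.4]
width: 0.0529
t 20.52 pos [432.3 292.1 122.3] jaw 87.83 z [ 0.167  0.011 -0.986] j [ 36. -45.] w 0.0529
turn 0.23 (alt -179.8 ) now-axes mm [10.3 -6.4 30.9]  after-turn dx,dy,dz [ 5.  -5.9 32.3]
0.86 [272.1, 113.3]
0.84 [312.7, 206.6]
0.59 [272.7, 265.4]
1478 ((426.055908203125, 287.63983154296875), (32.600791931152344, 33.06108093261719), 87.29149627685547) ((426.1236572265625, 287.6875), 16.99677085876465) 0.02419801366500623
1384 ((500.063232421875, 102.31745910644531), (50.69963455200195, 80.68061828613281), 67.50028991699219) ((500.0191650390625, 102.93021392822266), 45.47098159790039) 0.05958467001110687
261 ((497.3246154785156, 19.32636070251465), (29.93990707397461, 50.30437088012695), 87.51040649414062) ((497.5270690917969, 18.960880279541016), 28.2167911529541) 0.025385694269259896
1008 ((552.6027221679688, -65.00022888183594), (119.67411804199219, 84.2542495727539), 87.9469223022461) ((572.0806274414062, -66.30807495117188), 63.275909423828125) 0.025566117438079895
```

View pics/w5.png

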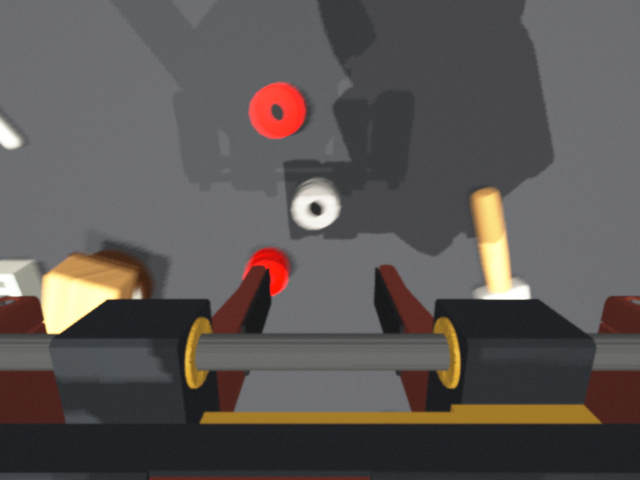

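View pics/t5.png

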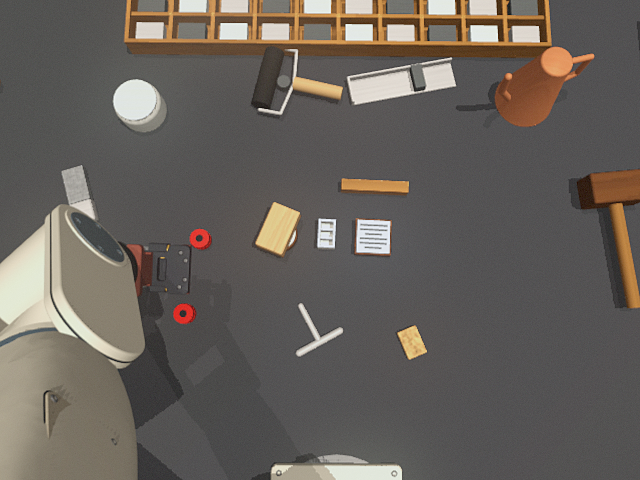

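The top view shows the planer at (278,229) on the round block, 2.5 mm off centre, with the bar and spacer in place. The wrist view shows the grey quoin at (316,205), between the red ones at (277,110) and (268,271).

```bash
python3 go.py 426.3 287.2 8 87.6; python3 -m crank '[{"dx":0.015,"dy":-0.006,"dz":0.03,"turn":0,"claw":0.6},{"dx":0.005,"dy":0,"dz":0.03,"turn":0,"claw":0.6},{"dx":0.003,"dy":0,"dz":0.008,"turn":0,"claw":0.6}]'; python3 go.py 426.3 287.2 8 87.6
```

```text
t 20.67 pos [434.4 291.5 122.5] jaw 87.94 z [ 0.167  0.011 -0.986] j [ 36. -45.] w 0.0525
turn 0.34 (alt -179.7 ) now-axes mm [ 26.9  -6.6 111.5]  after-turn dx,dy,dz [  7.9  -4.6 114.5]
t: 20.92
ee_pos: [0.429, 0.2885, 0.055]
tool_rot: [0.019, 0.996, 0.011, 0.089]
force: [-0.0, 0.2, 0.3]
width: 0.0528
t 20.92 pos [429.  288.5  55. ] jaw 87.92 z [ 0.178  0.018 -0.984] j [ 36. -41.] w 0.0528
turn 0.32 (alt -179.7 ) now-axes mm [10.9 -2.6 45.7]  after-turn dx,dy,dz [ 2.6 -1.4 47. ]
```

```bash
python3 -m crank '[{"dx":0.007,"dy":-0.002,"dz":0.022,"turn":0,"claw":0.6},{"dx":0.003,"dy":0,"dz":0.015,"turn":0,"claw":0.6},{"dx":0.001,"dy":0,"dz":0.004,"turn":0,"claw":0.6}]'; python3 go.py 426.3 287.2 8 87.6
```

```text
t: 21.17
ee_pos: [0.4282, 0.2852, 0.0122]
tool_rot: [0.021, 0.996, 0.011, 0.09]
force: [-0.3, 0.0, -0.3]
width: 0.0527
t 21.17 pos [428.2 285.2  12.2] jaw 87.69 z [ 0.179  0.017 -0.984] j [ 35. -38.] w 0.0527
turn 0.09 (alt -179.9 ) now-axes mm [2.7 1.8 3.9]  after-turn dx,dy,dz [2.  1.9 4.2]
```

```bash
python3 -m crank '[{"dx":0.001,"dy":0.002,"dz":0.005,"turn":0,"claw":0.5},{"dx":0,"dy":0,"dz":0.001,"turn":0,"claw":0},{"dx":0,"dy":0,"dz":0.001,"turn":0,"claw":0},{"dx":0,"dy":0,"dz":0,"turn":0,"claw":0},{"dx":0,"dy":0,"dz":0,"turn":0,"claw":0}]'; python3 go.py 550 -64.5 80 87.6
```

```text
t: 21.58
ee_pos: [0.4321, 0.2865, 0.0075]
tool_rot: [0.023, 0.996, 0.011, 0.091]
force: [-0.2, -0.9, -1.0]
width: 0.0335
t 21.58 pos [432.1 286.5   7.5] jaw 87.48 z [ 0.182  0.017 -0.983] j [ 35. -37.] w 0.0335
turn -0.12 (alt 179.9 ) now-axes mm [-145.8 -343.5  -55.9]  after-turn dx,dy,dz [-132.5 -345.7  -72.5]
```

```bash
python3 -m crank '[{"dx":0,"dy":0,"dz":0,"turn":0,"claw":0},{"dx":0,"dy":0,"dz":-0.025,"turn":0,"claw":0},{"dx":-0.004,"dy":0,"dz":-0.038,"turn":0,"claw":0},{"dx":-0.004,"dy":0,"dz":-0.038,"turn":0,"claw":0},{"dx":-0.004,"dy":0,"dz":-0.038,"turn":0,"claw":0}]'; python3 go.py 555.8 -65 130 87.6
python3 - <<'E'
from h import *
c=eyes.capture('scene');save(c,'s6')
E
```

```text
t: 22.0
ee_pos: [0.4142, 0.281, 0.1448]
tool_rot: [0.022, 0.996, 0.007, 0.085]
force: [0.2, 0.6, -1.9]
width: 0.0336
t 22.0 pos [414.2 281.  144.8] jaw 87.5 z [ 0.169  0.01  -0.986] j [ 36. -45.] w 0.0336
turn -0.1 (alt 179.9 ) now-axes mm [-152.8 -339.7   35.2]  after-turn dx,dy,dz [-156.  -339.7   14.8]
```

View pics/s6.png

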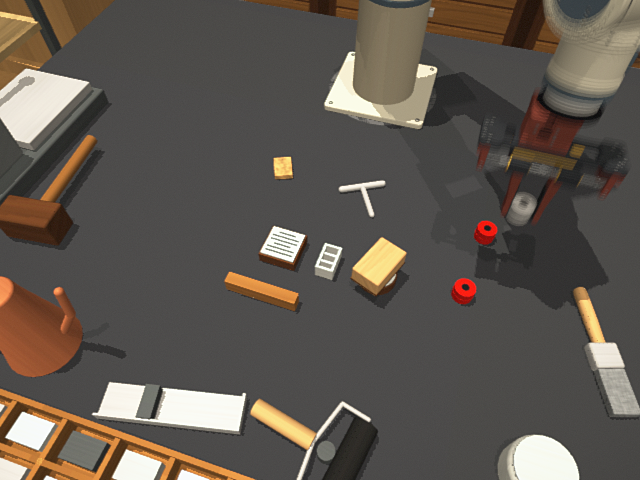

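```bash
python3 -m crank '[{"dx":-0.016,"dy":-0.036,"dz":0.002,"turn":0,"claw":0},{"dx":-0.016,"dy":-0.036,"dz":0.002,"turn":0,"claw":0},{"dx":-0.016,"dy":-0.036,"dz":0.002,"turn":0,"claw":0},{"dx":-0.016,"dy":-0.036,"dz":0.002,"turn":0,"claw":0},{"dx":-0.016,"dy":-0.036,"dz":0.002,"turn":0,"claw":0},{"dx":-0.016,"dy":-0.036,"dz":0.002,"turn":0,"claw":0}]'; python3 go.py 555.8 -65 100 87.6
```

```text
t: 22.55
ee_pos: [0.5105, 0.0663, 0.1614]
tool_rot: [0.014, 0.995, 0.016, 0.099]
force: [0.9, 0.6, -1.6]
width: 0.0333
t 22.55 pos [510.5  66.3 161.4] jaw 88.59 z [ 0.197  0.029 -0.98 ] j [  6. -83.] w 0.0333
turn 0.99 (alt -179.0 ) now-axes mm [ -36.4 -132.2   65.3]  after-turn dx,dy,dz [ -50.8 -129.3   61.4]
```

```bash
python3 -m crank '[{"dx":-0.01,"dy":-0.038,"dz":0.006,"turn":1,"claw":0},{"dx":-0.01,"dy":-0.038,"dz":0.006,"turn":0,"claw":0},{"dx":-0.01,"dy":-0.03,"dz":0.01,"turn":0,"claw":0},{"dx":-0.004,"dy":-0.01,"dz":0.02,"turn":0,"claw":0}]'; python3 go.py 555.8 -65 60 87.6
```

```text
t: 22.88
ee_pos: [0.5538, -0.0604, 0.1273]
tool_rot: [0.024, 0.994, 0.016, 0.105]
force: [1.2, 0.0, -0.7]
width: 0.0335
t 22.88 pos [553.8 -60.4 127.3] jaw 87.43 z [ 0.21   0.026 -0.977] j [  -9. -102.] w 0.0335
turn -0.17 (alt 179.8 ) now-axes mm [11.9 -7.  66. ]  after-turn dx,dy,dz [-2.2 -4.5 67.3]
```

```bash
python3 -m crank '[{"dx":0.008,"dy":-0.006,"dz":0.03,"turn":0,"claw":0},{"dx":0.003,"dy":0,"dz":0.02,"turn":0,"claw":0}]'; python3 go.py 555.8 -65 8 87.6; python3 - <<'E'
from h import *
a=manip.get_obs()['ee_pos']
c=eyes.capture('wrist');save(c,'w7');c2=eyes.capture('scene');save(c2,'s7')
b=manip.get_obs()['ee_pos'];print(a,b)
for m,cc in ((eyes.masks_of('quoin_center',c),c),(eyes.masks_of('quoin_center',c2),c2)):
    P=cloud(cc)
    for x in m:
        k=x['mask']&(cc['z_map']>0); p=P[k]
        zt=np.percentile(p[:,2],95);q=(p[p[:,2]>zt-.006][:,:2]*1000).astype(np.float32)
        print(x['score'],x['uv'],k.sum(),np.median(p,0).round(3),zt,cv2.minEnclosingCircle(q))
E
```

```text
t: 23.05
ee_pos: [0.5568, -0.0695, 0.0766]
tool_rot: [0.027, 0.994, 0.015, 0.109]
force: [-0.4, 0.1, -1.7]
width: 0.0336
t 23.05 pos [556.8 -69.5  76.6] jaw 87.14 z [ 0.218  0.023 -0.976] j [ -10. -104.] w 0.0336
turn -0.46 (alt 179.5 ) now-axes mm [16.1  2.  66.8]  after-turn dx,dy,dz [ 1.2  4.4 68.6]
[ 0.55683192 -0.06947741  0.07655247] [ 0.55565171 -0.06801405  0.07541384]
0.58 [323.2, 291.0] 5087 [ 0.545 -0.069  0.094] 0.09532511582959742 ((551.1626586914062, -69.11599731445312), 17.110572814941406)
0.86 [485.4, 234.5] 415 [0.365 0.264 0.024] 0.026626035879073105 ((357.92938232421875, 264.4065856933594), 17.1702823638916)
0.68 [465.8, 288.1] 527 [0.493 0.242 0.024] 0.026639726624904846 ((487.14312744140625, 242.9060516357422), 18.162885665893555)
0.61 [263.2, 248.5] 429 [ 0.56  -0.067  0.092] 0.09362912747639156 ((552.5736083984375, -66.16803741455078), 18.347232818603516)
```

View pics/w7.png

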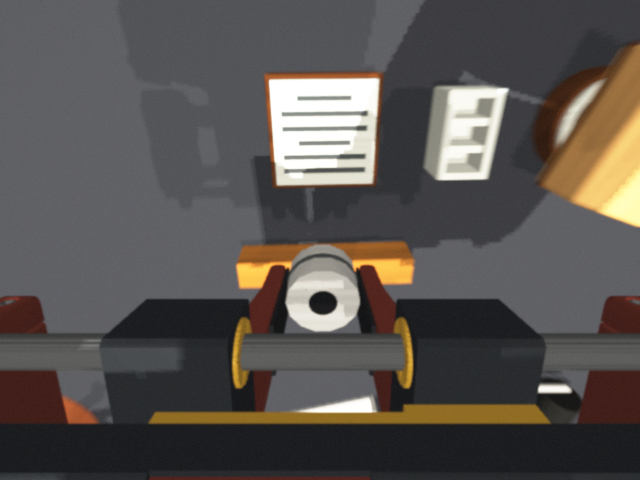

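View pics/s7.png

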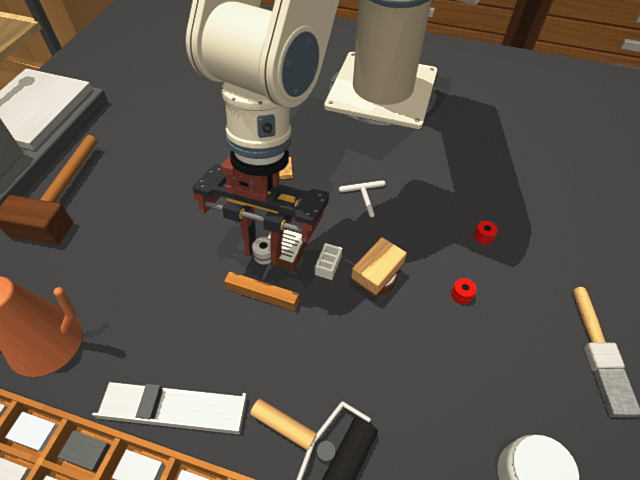

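The wrist view shows the quoin held upright at (323,290), about 4.5 mm robot-side of the TCP. I'll aim the TCP at (555,-65) and lower.

```bash
python3 go.py 555 -65 8 87.6; python3 -m crank '[{"dx":0.008,"dy":0.002,"dz":0.02,"turn":-0.4,"claw":0},{"dx":0.004,"dy":0,"dz":0.012,"turn":0,"claw":0}]'; python3 go.py 555 -65 8 87.6
```

```text
t 23.25 pos [557.2 -67.5  78.2] jaw 87.28 z [ 0.217  0.024 -0.976] j [ -10. -104.] w 0.0335
turn -0.32 (alt 179.7 ) now-axes mm [17.5 -0.1 68.1]  after-turn dx,dy,dz [ 2.4  2.4 70.2]
t: 23.42
ee_pos: [0.5567, -0.0638, 0.0494]
tool_rot: [0.021, 0.993, 0.014, 0.114]
force: [-0.7, 0.6, -1.7]
width: 0.0333
t 23.42 pos [556.7 -63.8  49.4] jaw 87.79 z [ 0.227  0.023 -0.974] j [ -10. -106.] w 0.0333
turn 0.19 (alt -179.8 ) now-axes mm [11.  -2.6 39.9]  after-turn dx,dy,dz [ 1.7 -1.3 41.4]
```

```bash
python3 -m crank '[{"dx":0.006,"dy":-0.002,"dz":0.018,"turn":0,"claw":0},{"dx":0.003,"dy":0,"dz":0.01,"turn":0,"claw":0}]'; python3 go.py 555 -65 8 87.6
```

```text
t: 23.58
ee_pos: [0.5568, -0.0636, 0.023]
tool_rot: [0.02, 0.993, 0.014, 0.117]
force: [-0.8, 0.6, -2.2]
width: 0.0339
t 23.58 pos [556.8 -63.6  23. ] jaw 87.96 z [ 0.233  0.022 -0.972] j [ -10. -108.] w 0.0339
turn 0.36 (alt -179.6 ) now-axes mm [ 5.2 -1.9 14.1]  after-turn dx,dy,dz [ 1.8 -1.4 15. ]
```

```bash
python3 -m crank '[{"dx":0.004,"dy":-0.001,"dz":0.009,"turn":0,"claw":0},{"dx":0.001,"dy":0,"dz":0.003,"turn":0,"claw":0}]'; python3 go.py 555 -65 8 87.6
```

```text
t: 23.75
ee_pos: [0.5557, -0.0632, 0.0109]
tool_rot: [0.019, 0.993, 0.014, 0.118]
force: [-0.2, 0.4, -1.4]
width: 0.0337
t 23.75 pos [555.7 -63.2  10.9] jaw 88.07 z [ 0.235  0.023 -0.972] j [ -10. -110.] w 0.0337
turn 0.47 (alt -179.5 ) now-axes mm [ 1.3 -1.9  2.6]  after-turn dx,dy,dz [ 0.6 -1.8  2.9]
```

```bash
python3 -m crank '[{"dx":0.001,"dy":-0.001,"dz":0.003,"turn":0,"claw":0},{"dx":0,"dy":0,"dz":0.001,"turn":0,"claw":0.42},{"dx":0,"dy":0,"dz":0,"turn":0,"claw":0.5},{"dx":0,"dy":0,"dz":0,"turn":0,"claw":0.6},{"dx":0,"dy":0,"dz":0,"turn":0,"claw":0.6}]'; python3 go.py 555 -65 8 87.6
```

```text
t: 24.17
ee_pos: [0.5582, -0.0639, 0.0092]
tool_rot: [0.018, 0.992, 0.014, 0.121]
force: [0.0, 0.3, 0.6]
width: 0.0516
t 24.17 pos [558.2 -63.9   9.2] jaw 88.13 z [ 0.24   0.022 -0.97 ] j [ -10. -110.] w 0.0516
turn 0.53 (alt -179.5 ) now-axes mm [ 3.4 -1.3  0.3]  after-turn dx,dy,dz [ 3.2 -1.2  1.2]
```

```bash
python3 -m crank '[{"dx":0,"dy":0,"dz":-0.02,"turn":0,"claw":0.6},{"dx":0,"dy":0,"dz":-0.04,"turn":0,"claw":0.6},{"dx":0,"dy":0,"dz":-0.04,"turn":0,"claw":0.6},{"dx":0,"dy":-0.03,"dz":-0.03,"turn":0,"claw":0.6},{"dx":0,"dy":-0.04,"dz":0,"turn":0,"claw":0.6},{"dx":0,"dy":-0.04,"dz":0,"turn":0,"claw":0.6},{"dx":0,"dy":-0.04,"dz":0,"turn":0,"claw":0.6},{"dx":0,"dy":-0.04,"dz":0,"turn":0,"claw":0.6}]'
python3 - <<'E'
from h import *
c=eyes.capture('top');save(c,'t8');P=cloud(c)
for q,u in (('square_block',None),('bar_center',(375,187)),('spacer_center',(327,234)),('planer_center',(278,230)),('quoin_center',(375,205))):
    print(q,fit(c,q,u,zoff=.0235 if q[0]=='p' else 0))
c=eyes.capture('scene');save(c,'s8')
for q in ('bar_center','quoin_center','spacer_center','planer_center'):
    print(q,fit(c,q,zoff=.0235 if q[0]=='p' else 0))
E
```

```text
t: 24.83
ee_pos: [0.5221, -0.2573, 0.1397]
tool_rot: [0.012, 0.992, 0.012, 0.124]
force: [0.4, 0.5, -0.4]
width: 0.0525
square_block {'c': array([492.5, -62.8]), 'wh': array([64.1, 64.4]), 'long_deg': -2.3, 'n': 1293, 'z': 0.0234, 'mean': array([491.9, -62.4]), 'circ': array([491.9, -62.7]), 's': 0.57}
bar_center {'c': array([579.8, -66.1]), 'wh': array([119.8,  30.1]), 'long_deg': 87.5, 'n': 799, 'z': 0.0261, 'mean': array([583.4, -66.4]), 'circ': array([582.9, -66.1]), 's': 0.91}
spacer_center {'c': array([497.7,  19.3]), 'wh': array([29.9, 50.2]), 'long_deg': -3.0, 'n': 256, 'z': 0.0256, 'mean': array([497.3,  19.1]), 'circ': array([497.3,  18.6]), 's': 0.87}
planer_center {'c': array([500.3, 102.6]), 'wh': array([50.4, 80.8]), 'long_deg': -22.7, 'n': 1369, 'z': 0.0598, 'mean': array([499.3, 102.3]), 'circ': array([499.7, 102.4]), 's': 0.6}
quoin_center {'c': array([551.2, -62.9]), 'wh': array([32. , 33.5]), 'long_deg': -1.5, 'n': 286, 'z': 0.0261, 'mean': array([550.9, -63.1]), 'circ': array([551.5, -63. ]), 's': 0.55}
bar_center {'c': array([582.1, -64.6]), 'wh': array([120.5,  27.4]), 'long_deg': 88.1, 'n': 926, 'z': 0.0246, 'mean': array([586.1, -63.1]), 'circ': array([587.3, -64.8]), 's': 0.78}
quoin_center {'c': array([559.1, -59.6]), 'wh': array([48.4, 32.5]), 'long_deg': 17.9, 'n': 371, 'z': 0.0247, 'mean': array([557.3, -60.4]), 'circ': array([558.7, -55.1]), 's': 0.94}
spacer_center None
planer_center {'c': array([501.5, 103.9]), 'wh': array([51. , 81.5]), 'long_deg': -22.4, 'n': 1399, 'z': 0.0583, 'mean': array([503.6, 104. ]), 'circ': array([501.2, 103.7]), 's': 0.84}
```

View pics/t8.png

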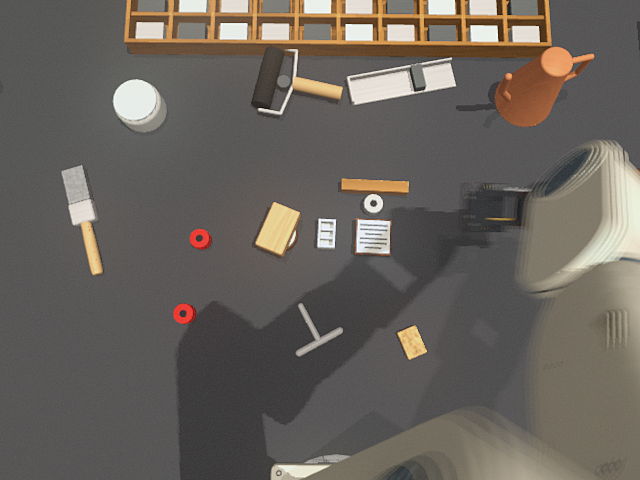

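View pics/s8.png

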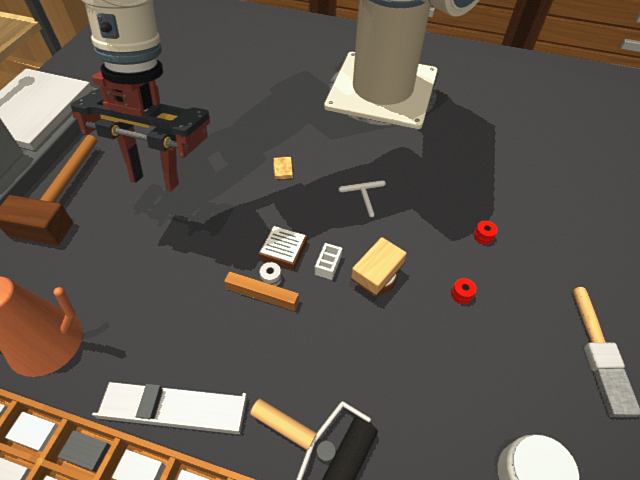

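All four parts are in place: the quoin at (373,204) sits centrally between the bar (375,186) and the square block (373,236). I let the arm come to rest and hand in.

```bash
python3 -m crank '[{"dx":0,"dy":0,"dz":0,"turn":0,"claw":0.6},{"dx":0,"dy":0,"dz":0,"turn":0,"claw":0.6},{"dx":0,"dy":0,"dz":0,"turn":0,"claw":0.6}]'; python3 -c "
from plant import manip
print(manip.finish_job())"
```

```text
t: 25.63
ee_pos: [0.5227, -0.2523, 0.1383]
tool_rot: [0.01, 0.992, 0.013, 0.123]
force: [-0.5, 0.0, -0.6]
width: 0.0529
the job is handed in; nothing more can be done
None
```

I set out the bar, spacer and planer, then the grey quoin last, and handed the job in at about 26 s. The hand-in gives no verdict, so these are my own measurements from the last top camera picture, except where noted:

| Part | Where it lies | Allowed |
|---|---|---|
| Bar | about 92 mm behind the square block's centre, within 1 mm sideways, parallel to within about 0.5° | 80–104 mm, 15 mm, 0.17 rad |
| Spacer | about 82–84 mm from each block, 2 mm front to back, turned less than 1° | under 98 mm, 22 mm, 0.2 rad |
| Planer | flat on the round block, about 3 mm off centre | 12 mm |
| Quoin | about 59 mm behind the square block, 2 mm sideways, upright | 44–70 mm, 13 mm |

**Bar:** its figures come from a picture taken before the quoin went in. In the last pictures its outline ran together with the quoin's, but its mean position had not moved by more than about 0.5 mm.

**Scene camera:** its last outlines of the quoin and bar were spoiled the same way (the quoin came out 48 x 32 mm), and it missed the spacer. It agreed with the top camera on the planer to about 1.5 mm. In its picture everything looked in place.

**Tool tilt:** the tool crept to about 0.24 rad off vertical over the run, which I could not undo. The parts settled level once released, as far as the height readings show.

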